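Reload the label-roll stand and slide it up to the printer

TASK

Reload the label printer's roll stand: pull the spent cardboard cores off its spindles and drop them in the waste carton, and push each fresh label roll that stands on the desk down a spindle of its own, past the two sprung balls, until it clicks fully home. When that is all done, slide the loaded stand across the desk, without lifting it, until its back edge is up against the back of the label printer, square to it and centred on it. Leave the mug, tape dispenser, phone and mouse alone.

Things in the scene. Friction and masses are not known exactly. Their poses are not given: they have to be found in the camera images.
- roll_0_mid (a point): fresh label roll (may be absent: then None): white paper on a cardboard core, outer diameter 60 mm, 62 mm tall, about 140 g, bore 25.4 mm right through; starts standing upright on the desk. The point is its centre, 31 mm above its underside; z runs along the bore
- roll_1_mid (a point): fresh label roll (may be absent: then None): white paper on a cardboard core, outer diameter 60 mm, 62 mm tall, about 140 g, bore 25.4 mm right through; starts standing upright on the desk. The point is its centre, 31 mm above its underside; z runs along the bore
- roll_2_mid (a point): fresh label roll (may be absent: then None): white paper on a cardboard core, outer diameter 60 mm, 62 mm tall, about 140 g, bore 25.4 mm right through; starts standing upright on the desk. The point is its centre, 31 mm above its underside; z runs along the bore
- core_0_mid (a point): spent core (may be absent: then None): bare cardboard tube, outer diameter 32 mm, bore 25.4 mm, 62 mm long, 15 g; starts upright, clicked home on a spindle of the stand. The point is its centre, half-way up; z runs along the bore
- core_1_mid (a point): spent core (may be absent: then None): bare cardboard tube, outer diameter 32 mm, bore 25.4 mm, 62 mm long, 15 g; starts upright, clicked home on a spindle of the stand. The point is its centre, half-way up; z runs along the bore
- core_2_mid (a point): spent core (may be absent: then None): bare cardboard tube, outer diameter 32 mm, bore 25.4 mm, 62 mm long, 15 g; starts upright, clicked home on a spindle of the stand. The point is its centre, half-way up; z runs along the bore
- spindle_0 (a point): upright spindle of the stand, 23 mm thick, tip 95 mm above the desk (last 8 mm tapers to 11 mm). Point: on its axis, 47 mm above the desk, where the centre of a roll or core lies when fully home. Two sprung steel balls in its front and back sides, 84 mm up, stand 3 mm proud: a roll stops on them and must be pushed past (about 4 to 8 N); once home they spring out over its top edge. Pulling off takes a like force. Axes as the stand
- spindle_1 (a point): upright spindle of the stand, 23 mm thick, tip 95 mm above the desk (last 8 mm tapers to 11 mm). Point: on its axis, 47 mm above the desk, where the centre of a roll or core lies when fully home. Two sprung steel balls in its front and back sides, 84 mm up, stand 3 mm proud: a roll stops on them and must be pushed past (about 4 to 8 N); once home they spring out over its top edge. Pulling off takes a like force. Axes as the stand
- spindle_2 (a point): upright spindle of the stand, 23 mm thick, tip 95 mm above the desk (last 8 mm tapers to 11 mm). Point: on its axis, 47 mm above the desk, where the centre of a roll or core lies when fully home. Two sprung steel balls in its front and back sides, 84 mm up, stand 3 mm proud: a roll stops on them and must be pushed past (about 4 to 8 N); once home they spring out over its top edge. Pulling off takes a like force. Axes as the stand
- stand: label-roll stand, loose on the desk, 1.8 kg empty: flat grey base 240 mm (its x) by 120 mm (its y), 14 mm thick, with three spindles in a row at x = -75, 0, +75 mm, y = +22 mm; black seat washers 16 mm above the desk carry the rolls. Origin under the middle of the base, at desk level. Back edge (+y) goes to the printer; the base is bare for 50 mm in front (-y) of the rolls
- stand_back (a point): middle of the stand's back edge (60 mm from the stand's origin along its y), at desk level; axes as the stand
- printer_back (a point): label printer, heavy, does not move: 190 mm (x) by 220 mm (y) by 150 mm high, grey below and white above. The point is the middle of its flat back face at desk level; +y points from the back face into the printer, x runs along the back face. With the stand in place, stand_back is at this point and the axes of both agree
- carton: open cardboard waste carton, does not move: 180 mm (x) by 140 mm (y) outside, 70 mm high, walls 4 mm. Origin at the centre of its underside
- mug: white mug, 80 mm wide, 90 mm high, bystander
- tape_dispenser: black tape dispenser, 140 by 55 mm, 77 mm high, bystander
- phone: phone lying flat, 150 by 72 mm, 9 mm thick, bystander
- mouse: computer mouse on a round grey pad, 100 mm long, bystander
Not all that is in view belongs to the job. There is more than one size of the carton; the job needs the larger. Leave any green look-alike of the part that bears roll_2_mid alone.

How it is judged:
On the way, in this order (a step that is already met when the one before it is completed fails the run):
1. every spent core is in the waste carton and every fresh roll is clicked fully home on a spindle, the stand not yet at the printer (x of core_0_mid in the frame of carton between -0.088 and 0.088 m and y of core_0_mid in the frame of carton between -0.068 and 0.068 m and z of each of core_0_mid, core_1_mid, core_2_mid in the frame of carton below 0.065 m and x of core_1_mid in the frame of carton between -0.088 and 0.088 m and y of core_1_mid in the frame of carton between -0.068 and 0.068 m and x of core_2_mid in the frame of carton between -0.088 and 0.088 m and y of core_2_mid in the frame of carton between -0.068 and 0.068 m and ((distance between roll_0_mid and spindle_0 below 0.004 m and angle between the z axis of roll_0_mid and the z axis of stand, either way round below 0.06 rad) or (distance between roll_0_mid and spindle_1 below 0.004 m and angle between the z axis of roll_0_mid and the z axis of stand, either way round below 0.06 rad) or (distance between roll_0_mid and spindle_2 below 0.004 m and angle between the z axis of roll_0_mid and the z axis of stand, either way round below 0.06 rad)) and ((distance between roll_1_mid and spindle_0 below 0.004 m and angle between the z axis of roll_1_mid and the z axis of stand, either way round below 0.06 rad) or (distance between roll_1_mid and spindle_1 below 0.004 m and angle between the z axis of roll_1_mid and the z axis of stand, either way round below 0.06 rad) or (distance between roll_1_mid and spindle_2 below 0.004 m and angle between the z axis of roll_1_mid and the z axis of stand, either way round below 0.06 rad)) and ((distance between roll_2_mid and spindle_0 below 0.004 m and angle between the z axis of roll_2_mid and the z axis of stand, either way round below 0.06 rad) or (distance between roll_2_mid and spindle_1 below 0.004 m and angle between the z axis of roll_2_mid and the z axis of stand, either way round below 0.06 rad) or (distance between roll_2_mid and spindle_2 below 0.004 m and angle between the z axis of roll_2_mid and the z axis of stand, either way round below 0.06 rad)) and y of stand_back in the frame of printer_back below -0.04 m), for 0.2 s.
2. the loaded stand is up against the back of the printer, square and centred (y of stand_back in the frame of printer_back above -0.01 m and x of stand_back in the frame of printer_back between -0.02 and 0.02 m and angle between the x axis of stand and the x axis of printer_back, either way round below 0.1 rad and angle between stand's own z axis and vertical below 0.05 rad), for 0.2 s.
At the end, for the whole second after the job is handed in: Every spent core lies in the carton; every roll sits on a spindle within 4 mm of fully home; the stand's back edge is within 10 mm of the printer's back face, its middle within 20 mm of the printer's middle sideways, square within 0.10 rad, flat on the desk; all at rest (all of step 2 and x of core_0_mid in the frame of carton between -0.088 and 0.088 m and y of core_0_mid in the frame of carton between -0.068 and 0.068 m and z of each of core_0_mid, core_1_mid, core_2_mid in the frame of carton below 0.065 m and x of core_1_mid in the frame of carton between -0.088 and 0.088 m and y of core_1_mid in the frame of carton between -0.068 and 0.068 m and x of core_2_mid in the frame of carton between -0.088 and 0.088 m and y of core_2_mid in the frame of carton between -0.068 and 0.068 m and ((distance between roll_0_mid and spindle_0 below 0.004 m and angle between the z axis of roll_0_mid and the z axis of stand, either way round below 0.06 rad) or (distance between roll_0_mid and spindle_1 below 0.004 m and angle between the z axis of roll_0_mid and the z axis of stand, either way round below 0.06 rad) or (distance between roll_0_mid and spindle_2 below 0.004 m and angle between the z axis of roll_0_mid and the z axis of stand, either way round below 0.06 rad)) and ((distance between roll_1_mid and spindle_0 below 0.004 m and angle between the z axis of roll_1_mid and the z axis of stand, either way round below 0.06 rad) or (distance between roll_1_mid and spindle_1 below 0.004 m and angle between the z axis of roll_1_mid and the z axis of stand, either way round below 0.06 rad) or (distance between roll_1_mid and spindle_2 below 0.004 m and angle between the z axis of roll_1_mid and the z axis of stand, either way round below 0.06 rad)) and ((distance between roll_2_mid and spindle_0 below 0.004 m and angle between the z axis of roll_2_mid and the z axis of stand, either way round below 0.06 rad) or (distance between roll_2_mid and spindle_1 below 0.004 m and angle between the z axis of roll_2_mid and the z axis of stand, either way round below 0.06 rad) or (distance between roll_2_mid and spindle_2 below 0.004 m and angle between the z axis of roll_2_mid and the z axis of stand, either way round below 0.06 rad)) and linear speed of stand below 0.02 m/s); the robot touches nothing.
It fails at once if the mug, tape dispenser, phone or mouse is moved by more than 30 mm (distance of any of mug, tape_dispenser, phone, mouse from where it was at the start of the episode above 0.03 m).
It fails at once if the stand is lifted off the desk (by more than 30 mm) (height (world z) of stand above 0.03 m).
Of core_0, core_1, core_2 only 1 to 2 are there at a start; the rules pass over those that are not, and their reading is None.
Of roll_0, roll_1, roll_2 only 2 to 3 are there at a start; the rules pass over those that are not, and their reading is None.
At some moment in a run one of roll_0, roll_1, roll_2, stand may be knocked a few centimetres aside while the robot is not near it.
It also fails if it takes over 210 s, if anything falls off the work surface, if the arm or the gripper's body presses on something with over 40 N, if the wrist force passes 120 N, or if a joint passes its speed limit or range.

ROBOT

A 7-joint arm with a two-finger parallel gripper is mounted at the origin on the work surface. World frame = base frame: x ahead of the robot, y to its left, z up, the work surface at z = 0. Lengths are in m, angles in rad, forces in N, time in s.
With the tool pointing down it reaches from about 0.35 to 0.9 m from the base axis. Payload 8.1 kg.
Tool frame: the origin (TCP) lies at the very end of the fingers, on their centre line; the grasp point (between the pads) lies arm.hold_point_z behind it (arm.hold_point_z is the distance from the TCP to the grasp point, in m); z points along the fingers, y is the line along which they close (so a half turn about z gives the same grasp; the last joint's range is limited). The gripper opens to 92 mm and grips with 3 to 60 N. Pads are 19 mm wide; open, the fingers measure 130 mm over their backs; the gripper's body (75 mm by 190 mm) begins 47 mm behind the grasp point.
Start: joints at [-1.369, 0.434, 0.025, 1.573, -0.012, 1.134, -0.075], TCP at [0.188, 0.596, 0.227] pointing down, gripper open.
Joint ranges: [-2.62, 2.62], [-0.44, 2.09], [-1.27, 1.32], [0.08, 2.57], [-1.32, 4.46], [0.12, 2], [-2.74, 2.74]. Speed limits (rad/s): [2.22, 2.22, 3.01, 3.01, 3.14, 3.14, 3.14].

INTERFACE

Orientations are given as a rotation vector (axis times angle).
In Python, from cell import arm, vision, job, cut_out gives the robot as it stands. The module is installed in compiled form; this text tells all that it offers.
- The arm moves only by the tool play_rows, never from a script. Its argument "increments" is text: rows parted by semicolons, each of 5 numbers parted by spaces: the shift along the tool's x, y, z in cm, then the turn about the tool's z in degrees, then the opening, from -1 (shut) to 1 (fully open), so that 0 is half open. A call has 1 to 5 rows; each row shifts and turns the commanded pose from where the row before left it, along the tool's axes as they then stand; what a row does not reach is not made up. A row lasts 1/12 s, in which the tool goes at most 41.7 mm and 7.16 degrees, less where a joint would pass 70% of its speed; a pose out of reach is approached as far as the arm can. A call is refused whole if a number of a shift passes 4.17 or a number of a turn 7.16, either way. A call with a gripper value outside its range is refused whole. The fingers move at their own pace and stop on an object; "grip_force" is the grip in N (left out, the last holds). Time passes only in rows, so rows that do not move let the fingers close. It gives the time, the measured TCP pose, the force, the opening and the grip force at its end, in the units of the state.
- arm.observe(): the state, without advancing time (a new reading comes with each control period).
- vision.get_image(name): name is "scene" or "top"; returns a dict with "frame" (480x640x3 uint8, red, green, blue), "z_map" (480x640 float32, m along the optical axis (not along the pixel's ray), 0 where there is no reading), "mtx" (3x3 intrinsics, pixels), "cam_to_world" (4x4, takes a point from camera to world coordinates). Camera axes: x right, y up, looking along -z (the intrinsics and any distortion apply to the point x, -y, -z); pixel columns grow to the right and rows downward; lengths in m; the calibration is good to about 2 mm. A picture is of the moment at which its call begins.
- job.sign_off(): hands the job in; it is judged then, once.
Trained networks look in a picture, given as the dict that the camera call returned (one of the last four; its "shot" number tells which), for a name from the list of things; names that differ only in an ending like _2 or _b are one class to them, and where a whole thing is asked for, a point or a joint stands for the part that bears it (a point fixed in the world has none). Each returns a list of dicts, best first, with "confidence" (0 to 1); they miss things now and then, are a little off and sometimes report something else, mostly with a low value. They report only what shows in the picture. A call takes as long as a camera call. They do not tell look-alikes from the thing itself.
- cut_out(query, picture): "mask" (480x640 bool, what is visible of it) and "point" ([row, column] in pixels, amid what is visible of it).
The state is a dict: "clock": time; "joints": joint angles; "dq": joint speeds; "joint_efforts": joint torques, N m; "position": TCP position; "ee_rot": TCP orientation; "force": force on the tool from outside, world axes, zero at the start; "ft_torque": the same for the moment, N m; "width": opening from 0.0 (shut) to 1.0 (fully open); "gripper_force": force on a finger pad.
Only numpy, scipy, OpenCV 4.12 (cv2) and the standard library are available. Lean on these libraries where they do the work, as an engineer would, in place of code of your own. Each camera call takes 0.05 s, during which the arm holds its last target. There are 200 camera calls.

## Working session

There is one attempt and no reset: what is moved stays moved. The work goes in short steps, Python scripts to look and compute and a tool call to move; the robot and the scene stay as the last step left them, time stands still between calls to the robot, and variables do not carry over. Pictures are saved under pics/ and viewed, at most 14 in all, crops included, and the job is handed in when it is done.

Besides the shell and the picture viewer there is one more tool, called after ">>>" as name(argument=value, ...) on one line, values as JSON. play_rows: Moves the arm, as the interface text tells. Its arguments: {"type":"object","properties":{"increments":{"type":"string"},"grip_force":{"type":"number"}},"required":["increments"]}

```bash
mkdir -p pics
cat > h.py <<'E'
import numpy as np, cv2
from cell import arm, vision, job, cut_out
from scipy.spatial.transform import Rotation as R
def world(p):
    K=p["mtx"];z=p["z_map"].astype(float);v,u=np.mgrid[:480,:640]
    c=np.stack([(u-K[0,2])/K[0,0]*z,-(v-K[1,2])/K[1,1]*z,-z],-1)
    T=np.array(p["cam_to_world"]);return c@T[:3,:3].T+T[:3,3]
def save(n,im,s=1):
    if s!=1: im=cv2.resize(im,None,fx=s,fy=s,interpolation=cv2.INTER_CUBIC)
    cv2.imwrite("pics/"+n+".png",cv2.cvtColor(im,cv2.COLOR_RGB2BGR))
E
python3 - <<'E'
from h import *
print(arm.hold_point_z, arm.observe())
for n in("scene","top"):
    p=vision.get_image(n);save(n+"0",p["frame"]);W=world(p);print(n,np.round(p["cam_to_world"],3).tolist(),np.round(p["mtx"],1).tolist())
    for q in["roll_0_mid","core_0_mid","spindle_0","stand","printer_back","carton","mug","tape_dispenser","phone","mouse"]:
        for d in cut_out(q,p):
            m=d["mask"]&(p["z_map"]>0);w=W[m]
            if len(w): print(q,round(d["confidence"],2),np.round(d["point"]).tolist(),m.sum(),np.round(np.median(w,0),3),np.round(np.percentile(w,2,axis=0),3),np.round(np.percentile(w,98,axis=0),3))
E
```

```text
0.0188 {'clock': 0.0, 'joints': array([-1.36860182,  0.43523631,  0.02498334,  1.57409154, -0.01157965,
        1.13399643, -0.07510492]), 'dq': array([-0.00178162,  0.00135287, -0.00032932,  0.0017452 , -0.0009644 ,
        0.00179356,  0.00092863]), 'joint_efforts': array([ 3.66086817e-05, -6.67846227e+01,  9.84453522e-01, -3.14441299e+01,
       -6.07317151e-02,  4.32168797e-02,  1.88557487e-04]), 'position': array([0.18747487, 0.59568637, 0.22593897]), 'ee_rot': array([-4.77024661e-01, -3.10508887e+00,  2.49010109e-03]), 'force': array([ 0.23140282, -0.21481979,  0.30540141]), 'ft_torque': array([0.04204568, 0.0259577 , 0.00062075]), 'gripper_force': 0.0, 'width': 1.002258062949152}
scene [[0.371, -0.499, 0.783, 1.49], [0.928, 0.182, -0.324, -0.459], [0.019, 0.848, 0.53, 0.74], [0.0, 0.0, 0.0, 1.0]] [[440.9, 0.0, 320.6], [0.0, 440.9, 236.2], [0.0, 0.0, 1.0]]
roll_0_mid 0.95 [247.0, 278.0] 546 [ 0.466 -0.169  0.046] [ 0.42  -0.195  0.001] [ 0.477 -0.137  0.065]
core_0_mid 0.57 [231.0, 394.0] 196 [0.524 0.169 0.051] [0.507 0.16  0.018] [0.53  0.188 0.08 ]
core_0_mid 0.55 [257.0, 39
[... 1813 characters left out ...]
0.071]
printer_back 0.96 [247.0, 99.0] 7375 [0.532 0.517 0.149] [0.443 0.431 0.026] [0.627 0.644 0.155]
carton 0.83 [332.0, 501.0] 2413 [ 0.287 -0.56   0.005] [ 0.222 -0.603 -0.001] [ 0.355 -0.494  0.055]
carton 0.66 [264.0, 443.0] 3862 [ 0.485 -0.411  0.006] [ 0.393 -0.474 -0.001] [ 0.571 -0.328  0.071]
mug 0.92 [188.0, 425.0] 993 [ 0.694 -0.371  0.043] [ 0.651 -0.405  0.001] [ 0.727 -0.305  0.092]
tape_dispenser 0.64 [159.0, 314.0] 863 [ 0.789 -0.049  0.048] [ 0.728 -0.093  0.014] [ 0.84  -0.005  0.078]
phone 0.96 [329.0, 407.0] 1381 [ 0.298 -0.283  0.01 ] [ 0.252 -0.352  0.004] [ 0.343 -0.212  0.015]
mouse 0.81 [171.0, 238.0] 645 [0.772 0.167 0.029] [0.731 0.139 0.   ] [0.821 0.198 0.035]
```

View pictures.

View pics/scene0.png

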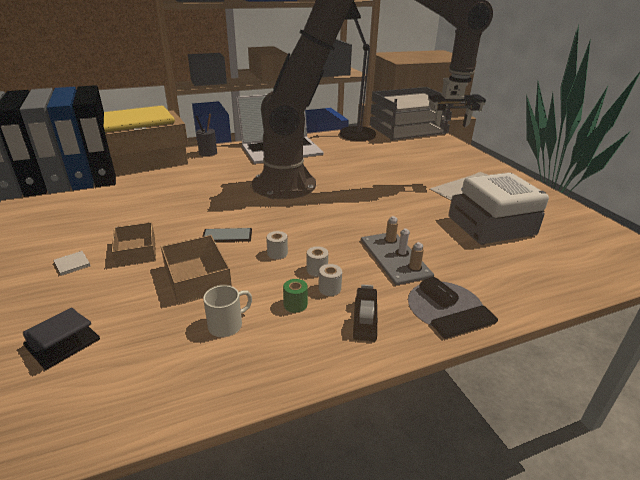

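View pics/top0.png

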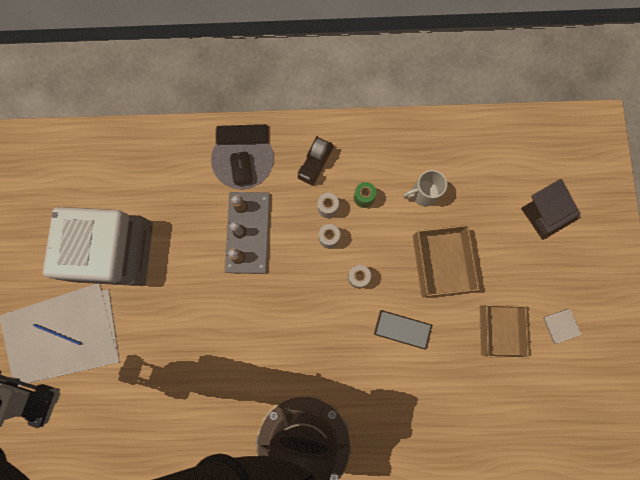

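```bash
cat >> h.py <<'E'
def rect(P): 
    (c,s,a)=cv2.minAreaRect(P.astype(np.float32)*1000); return np.round(np.array(c)/1000,4),np.round(np.array(s),1),round(a,2)
def clusters(W,ok,lo,hi,box,minpix=15):
    m=ok&(W[...,2]>lo)&(W[...,2]<hi)&(W[...,0]>box[0])&(W[...,0]<box[1])&(W[...,1]>box[2])&(W[...,1]<box[3])
    n,l=cv2.connectedComponents(m.astype(np.uint8))
    for i in range(1,n):
        s=l==i
        if s.sum()>=minpix:
            c,r=cv2.minEnclosingCircle(W[s][:,:2].astype(np.float32)*1000);vu=np.argwhere(s).mean(0)
            print("  pix",np.round(vu).tolist(),s.sum(),"mean",np.round(W[s].mean(0),4),"circ",np.round(np.array(c)/1000,4),"r",round(r,1))
def survey(n,box=(.3,.95,-.25,.3)):
    p=vision.get_image(n);W=world(p);ok=p["z_map"]>0;print(n)
    print(" rolls");clusters(W,ok,.056,.072,box)
    print(" cores/home rolls");clusters(W,ok,.0725,.082,box,4)
    print(" tips");clusters(W,ok,.086,.105,box,4)
    m=ok&(abs(W[...,2]-.014)<.006)&(W[...,0]>.4)&(W[...,0]<.72)&(W[...,1]>.05)&(W[...,1]<.42)
    n_,l,st,_=cv2.connectedComponentsWithStats(m.astype(np.uint8));i=1+st[1:,4].argmax()
    print(" stand",rect(W[l==i][:,:2]),st[i,4])
    return p,W
E
python3 - <<'E'
from h import *
p,W=survey("top");q,V=survey("scene")
for P,X in((p,W),(q,V)):
    k=P["z_map"]>0
    m=k&(X[...,2]>.12)&(X[...,2]<.165)&(X[...,0]>.4)&(X[...,0]<.7)&(X[...,1]>.4)&(X[...,1]<.7);print("printer",rect(X[m][:,:2]))
    m=k&(X[...,2]>.03)&(X[...,2]<.165)&(X[...,0]>.4)&(X[...,0]<.7)&(X[...,1]>.4)&(X[...,1]<.7);print("printer all",rect(X[m][:,:2]))
    m=k&(X[...,2]>.062)&(X[...,2]<.08)&(X[...,0]>.35)&(X[...,0]<.62)&(X[...,1]<-.3)&(X[...,1]>-.52);print("carton",rect(X[m][:,:2]))
a=cv2.resize(p["frame"][180:300,200:400],(800,480),interpolation=cv2.INTER_CUBIC)
save("crop1",a)
b=cv2.resize(q["frame"][200:310,260:450],(800,463),interpolation=cv2.INTER_CUBIC);save("crop2",b)
E
```

```text
top
 rolls
  pix [151.0, 318.0] 84 mean [ 0.8056 -0.0601  0.0652] circ [ 0.8134 -0.062 ] r 27.2
  pix [192.0, 365.0] 297 mean [ 0.6801 -0.1889  0.0617] circ [ 0.6805 -0.1893] r 30.3
  pix [203.0, 327.0] 298 mean [ 0.652  -0.0831  0.0619] circ [ 0.6526 -0.0833] r 30.0
  pix [204.0, 240.0] 21 mean [0.6539 0.1629 0.0649] circ [0.6606 0.1681] r 15.1
  pix [234.0, 329.0] 302 mean [ 0.5628 -0.0838  0.0621] circ [ 0.563 -0.084] r 30.2
  pix [275.0, 359.0] 315 mean [ 0.446  -0.1639  0.0622] circ [ 0.4464 -0.1638] r 30.0
 cores/home rolls
  pix [146.0, 318.0] 101 mean [ 0.8163 -0.0617  0.0759] circ [ 0.8144 -0.0638] r 21.7
  pix [201.0, 237.0] 37 mean [0.6589 0.1677 0.0787] circ [0.6628 0.1713] r 16.3
  pix [230.0, 236.0] 6 mean [0.5782 0.1701 0.0779] circ [0.5793 0.1698] r 5.3
  pix [255.0, 235.0] 41 mean [0.5085 0.1729 0.0779] circ [0.513  0.1775] r 15.9
 tips
  pix [199.0, 235.0] 58 mean [0.6619 0.1698 0.0912] circ [0.663  0.1698] r 12.4
  pix [226.0, 234.0] 59 mean [0.5876 0.1729 0.0921] circ [0.5868 0.1731] r 13.7
  pix [253.0, 232.0] 62 mean [0.5127 0.177  0.0921] circ [0.5125 0.1781] r
[... 1104 characters left out ...]
ps
  pix [219.0, 393.0] 37 mean [0.5167 0.1744 0.0914] circ [0.5139 0.176 ] r 13.5
  pix [231.0, 405.0] 41 mean [0.5914 0.1711 0.0915] circ [0.5874 0.171 ] r 14.8
  pix [245.0, 418.0] 50 mean [0.6659 0.1669 0.0909] circ [0.6632 0.1695] r 13.3
 stand (array([0.5861, 0.15  ]), array([121.7, 245.8]), 87.91) 1648
printer (array([0.5411, 0.5581]), array([190.6, 190.3]), 85.23)
printer all (array([0.5397, 0.5423]), array([222.2, 192. ]), 85.76)
carton (array([ 0.4823, -0.4022]), array([180.2, 142. ]), 4.87)
printer (array([0.5395, 0.5557]), array([190.2, 197.7]), 86.0)
printer all (array([0.5392, 0.5408]), array([225.2, 198.1]), 85.51)
carton (array([ 0.4825, -0.4033]), array([185.6, 140.3]), 5.1)
```

View pics/crop2.png

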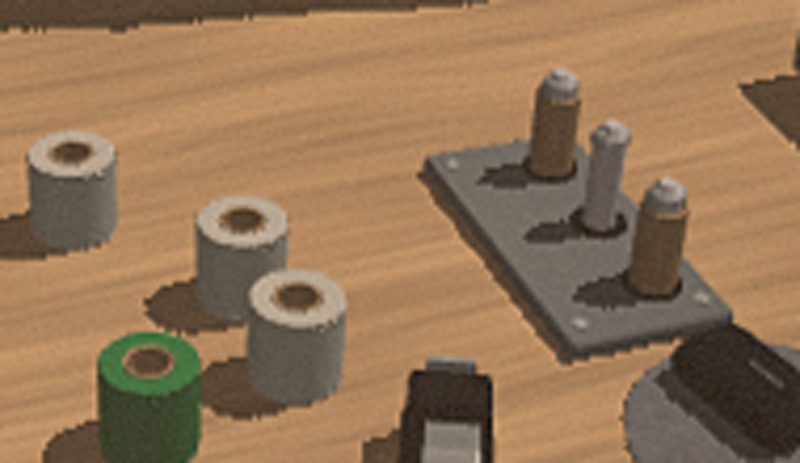

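Crop 2 shows three white rolls (top px (360,276), (330,236), (328,204)) and the green look-alike at (365,194), which I will leave. There are cores on the two end spindles, and the middle one is bare. The larger of the two cartons is at top px (448,262), about 180x142 mm measured, so that is the one to use.

```bash
cat >> h.py <<'E'
def go(x,y,z,yaw):
    "yaw: direction of tool y, deg, in world; prints turn then shift in the turned tool axes (cm)"
    s=arm.observe();M=R.from_rotvec(s["ee_rot"]).as_matrix()
    cur=np.degrees(np.arctan2(M[1,1],M[0,1]));t=(cur-yaw+90)%180-90
    a=np.radians(cur-t);Y=np.array([np.cos(a),np.sin(a),0]);X=np.array([-Y[1]*-1*-1,Y[0],0])
    d=(np.array([x,y,z])-s["position"])*100
    print("turn",round(t,2),"shift",np.round([d@X,d@Y,-d[2]],2),"| pos",np.round(s["position"],4),"tilt",np.round(M[:,2],3),"f",np.round(s["force"],1),"w",round(s["width"]*92,1),"t",round(s["clock"],1))
E
python3 - <<'E'
from h import *
go(.5135,.1775,.16,87.2)
E
```

```text
turn -14.67 shift [-34.6  -40.23   6.67] | pos [0.1876 0.5962 0.2267] tilt [ 0. -0. -1.] f [-1.1 -0.9 -0.2] w 92.0 t 1.2
```

>>> play_rows(increments="0 0 0 -4.9 0.2;0 0 0 -4.9 0.2;0 0 0 -4.87 0.2;-2.3 -2.68 0 0 0.2;-2.3 -2.68 0 0 0.2", grip_force=30)

```text
clock: 1.62
position: [0.2296, 0.541, 0.2263]
ee_rot: [-0.069, -3.14, -0.001]
force: [1.0, -0.4, 0.2]
width: 0.69
gripper_force: 0.0
```

>>> play_rows(increments="-2.3 -2.68 0 0 0.2;-2.3 -2.68 0 0 0.2;-2.3 -2.68 0 0 0.2;-2.3 -2.68 0 0 0.2;-2.3 -2.68 0 0 0.2")

```text
clock: 2.03
position: [0.3401, 0.3995, 0.2269]
ee_rot: [0.077, 3.14, 0.001]
force: [1.1, 0.3, 0.1]
width: 0.6
gripper_force: 0.0
```

>>> play_rows(increments="-2.3 -2.68 0 0 0.2;-2.3 -2.68 0 0 0.2;-2.3 -2.68 0 0 0.2;-2.3 -2.68 0 0 0.2;-2.3 -2.68 0 0 0.2")

```text
clock: 2.45
position: [0.4484, 0.26, 0.227]
ee_rot: [0.077, 3.14, 0.001]
force: [0.2, 0.4, -0.1]
width: 0.6
gripper_force: 0.0
```

>>> play_rows(increments="-2.3 -2.68 0 0 0.2;-2.3 -2.68 0 0 0.2;-2.3 -2.68 0 0 0.2;0 0 2 0 0.2;0 0 0 0 0.2")

```text
clock: 2.87
position: [0.5127, 0.1749, 0.2046]
ee_rot: [-0.084, -3.138, 0.003]
force: [-0.6, 0.8, 0.1]
width: 0.596
gripper_force: 0.0
```

```bash
python3 -c "
from h import *
go(.5135,.1775,.043,87.2)"
```

```text
turn -0.27 shift [-0.07  0.27 16.16] | pos [0.5127 0.1749 0.2046] tilt [-0.002 -0.002 -1.   ] f [-0.6  0.8  0.1] w 54.8 t 2.9
```

>>> play_rows(increments="-0.07 0.27 3 0 0.2;0 0 3.5 0 0.2;0 0 3.5 0 0.2;0 0 3.2 0 0.2;0 0 2.95 0 0.2")

```text
clock: 3.28
position: [0.5126, 0.1818, 0.0441]
ee_rot: [-0.074, -3.14, -0.001]
force: [0.6, -0.0, 0.3]
width: 0.604
gripper_force: 0.0
```

>>> play_rows(increments="0 0 0 0 0.2;0 0 0 0 -0.6;0 0 0 0 -0.6;0 0 0 0 -0.6;0 0 0 0 -0.6")

```text
clock: 3.7
position: [0.5146, 0.1803, 0.0473]
ee_rot: [0.077, 3.138, 0.001]
force: [-0.2, -11.2, 7.4]
width: 0.362
gripper_force: 5.1
```

>>> play_rows(increments="0 0 -1 0 -0.6;0 0 -1 0 -0.6;0 0 -1.5 0 -0.6;0 0 -3 0 -0.6;0 0 -3 0 -0.6")

```text
clock: 4.12
position: [0.5131, 0.1804, 0.142]
ee_rot: [-0.077, -3.14, 0.0]
force: [0.2, 0.6, 0.2]
width: 0.345
gripper_force: 30.0
```

>>> play_rows(increments="0 0 -3 0 -0.6;0 0 -3 0 -0.6;0 0 0 0 -0.6")

```text
clock: 4.37
position: [0.5165, 0.1821, 0.2078]
ee_rot: [0.076, 3.131, 0.009]
force: [2.0, 0.3, -0.8]
width: 0.345
gripper_force: 30.0
```

```bash
python3 -c "
from h import *
go(.45,-.403,.2,87.2)
p,W=survey('scene');survey('top')
save('s1',p['frame'][130:310,150:470],2.4)"
```

```text
turn 0.01 shift [  3.78 -58.76   0.78] | pos [0.5165 0.1821 0.2078] tilt [ 0.01   0.005 -1.   ] f [ 2.   0.3 -0.8] w 31.7 t 4.4
scene
 rolls
  pix [227.0, 392.0] 33 mean [0.5192 0.174  0.0636] circ [0.5163 0.1765] r 10.3
  pix [237.0, 276.0] 202 mean [ 0.4503 -0.1669  0.0618] circ [ 0.4466 -0.1645] r 31.8
  pix [240.0, 403.0] 37 mean [0.5927 0.1691 0.0634] circ [0.59   0.1712] r 11.4
  pix [253.0, 317.0] 231 mean [ 0.5673 -0.0872  0.0619] circ [ 0.5655 -0.0869] r 30.8
  pix [255.0, 416.0] 60 mean [0.6701 0.1629 0.0635] circ [0.6631 0.1682] r 16.3
  pix [272.0, 330.0] 270 mean [ 0.6563 -0.0857  0.0618] circ [ 0.6536 -0.084 ] r 31.3
  pix [287.0, 295.0] 305 mean [ 0.6845 -0.1911  0.062 ] circ [ 0.6817 -0.1894] r 30.8
  pix [313.0, 366.0] 119 mean [ 0.8335 -0.0726  0.0649] circ [ 0.818  -0.0649] r 27.6
 cores/home rolls
  pix [224.0, 392.0] 25 mean [0.5188 0.1741 0.0769] circ [0.5161 0.1757] r 11.0
  pix [236.0, 404.0] 23 mean [0.5939 0.1702 0.0767] circ [0.5921 0.1719] r 10.9
  pix [250.0, 417.0] 46 mean [0.6696 0.165  0.0774] circ [0.6635 0.1685] r 16.6
  pix [305.0, 367.0] 116 mean [
[... 684 characters left out ...]
37] circ [0.6584 0.169 ] r 15.2
  pix [234.0, 329.0] 298 mean [ 0.5629 -0.0841  0.0621] circ [ 0.563  -0.0839] r 30.1
  pix [275.0, 359.0] 323 mean [ 0.4462 -0.1639  0.0621] circ [ 0.4464 -0.1637] r 30.1
 cores/home rolls
  pix [145.0, 318.0] 101 mean [ 0.8164 -0.0622  0.0757] circ [ 0.8176 -0.0614] r 20.0
  pix [202.0, 237.0] 36 mean [0.6582 0.1666 0.078 ] circ [0.6621 0.1705] r 15.9
 tips
  pix [199.0, 235.0] 59 mean [0.6608 0.1698 0.0923] circ [0.6629 0.1702] r 13.0
  pix [224.0, 236.0] 12 mean [0.5928 0.1689 0.0909] circ [0.5935 0.169 ] r 8.1
  pix [255.0, 233.0] 18 mean [0.5071 0.1743 0.0901] circ [0.5086 0.1771] r 10.2
 stand (array([0.5861, 0.1534]), array([120.3, 240.5]), 86.93) 2149
```

View pics/s1.png

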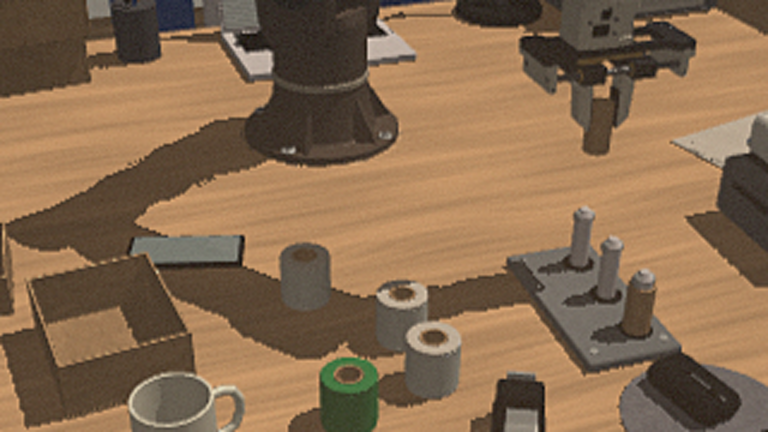

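>>> play_rows(increments="0.22 -3.4 0 0 -0.6;0.22 -3.4 0 0 -0.6;0.22 -3.4 0 0 -0.6;0.22 -3.4 0 0 -0.6;0.22 -3.4 0 0 -0.6")

```text
clock: 4.88
position: [0.493, 0.01, 0.1999]
ee_rot: [-0.076, -3.14, -0.0]
force: [0.1, -1.1, -0.8]
width: 0.341
gripper_force: 30.0
```

>>> play_rows(increments="0.22 -3.4 0 0 -0.6;0.22 -3.4 0 0 -0.6;0.22 -3.4 0 0 -0.6;0.22 -3.4 0 0 -0.6;0.22 -3.4 0 0 -0.6")

```text
clock: 5.3
position: [0.4738, -0.1592, 0.1999]
ee_rot: [-0.076, -3.14, -0.001]
force: [1.5, -0.2, -0.2]
width: 0.343
gripper_force: 30.0
```

>>> play_rows(increments="0.22 -3.4 0 0 -0.6;0.22 -3.4 0 0 -0.6;0.22 -3.4 0 0 -0.6;0.22 -3.4 0 0 -0.6;0.22 -3.4 0 0 -0.6")

```text
clock: 5.72
position: [0.4547, -0.3283, 0.1998]
ee_rot: [-0.076, -3.14, -0.001]
force: [1.2, -0.4, -0.2]
width: 0.343
gripper_force: 30.0
```

>>> play_rows(increments="0.22 -3.4 0 0 -0.6;0.22 -3.4 0 0 -0.6;0 0 0 0 -0.6;0 0 0 0 -0.6")

```text
clock: 6.05
position: [0.4462, -0.3968, 0.1995]
ee_rot: [-0.083, -3.139, 0.0]
force: [-1.1, 1.0, -1.0]
width: 0.348
gripper_force: 30.0
```

```bash
python3 -c "
from h import *
go(.445,-.400,.065,87.2)"
```

```text
turn -0.23 shift [ 0.11 -0.33 13.45] | pos [ 0.4462 -0.3968  0.1995] tilt [-0.002  0.    -1.   ] f [-1.1  1.  -1. ] w 32.1 t 6.0
```

>>> play_rows(increments="0.1 -0.3 3 0 -0.6;0 0 3.5 0 -0.6;0 0 3.5 0 -0.6;0 0 3.4 0 -0.6;0 0 0 0 -0.6")

```text
clock: 6.47
position: [0.444, -0.3929, 0.0601]
ee_rot: [-0.073, -3.132, -0.011]
force: [-1.3, 1.4, -0.3]
width: 0.344
gripper_force: 30.0
```

>>> play_rows(increments="0 0 0 0 0.1;0 0 0 0 0.1;0 0 0 0 0.1;0 0 -2 0 0.1;0 0 -3.8 0 0.1")

```text
clock: 6.88
position: [0.4455, -0.3964, 0.1235]
ee_rot: [-0.076, -3.137, -0.004]
force: [0.3, 0.6, 0.6]
width: 0.547
gripper_force: 0.0
```

>>> play_rows(increments="0 0 -3.8 0 0.2;0 0 -3.8 0 0.2;-1.12 3.42 0 0 0.2;-1.12 3.42 0 0 0.2;-1.12 3.42 0 0 0.2")

```text
clock: 7.3
position: [0.4864, -0.2969, 0.2036]
ee_rot: [0.08, 3.135, -0.003]
force: [2.0, 0.7, -0.8]
width: 0.596
gripper_force: 0.0
```

>>> play_rows(increments="-1.12 3.42 0 0 0.2;-1.12 3.42 0 0 0.2;-1.12 3.42 0 0 0.2;-1.12 3.42 0 0 0.2;-1.12 3.42 0 0 0.2")

```text
clock: 7.72
position: [0.5506, -0.1275, 0.2028]
ee_rot: [0.077, 3.137, -0.0]
force: [0.7, 0.2, -0.7]
width: 0.598
gripper_force: 0.0
```

>>> play_rows(increments="-1.12 3.42 0 0 0.2;-1.12 3.42 0 0 0.2;-1.12 3.42 0 0 0.2;-1.12 3.42 0 0 0.2;-1.12 3.42 0 0 0.2")

```text
clock: 8.13
position: [0.6149, 0.0408, 0.2029]
ee_rot: [0.077, 3.137, 0.001]
force: [0.4, -0.0, -0.9]
width: 0.599
gripper_force: 0.0
```

>>> play_rows(increments="-1.12 3.42 0 0 0.2;-1.12 3.42 0 0 0.2;-1.12 3.42 0 0 0.2;-1.12 3.42 0 0 0.2;0 0 0 0 0.2")

```text
clock: 8.55
position: [0.6661, 0.1839, 0.202]
ee_rot: [0.062, 3.138, 0.01]
force: [-1.8, 1.0, -1.3]
width: 0.597
gripper_force: 0.0
```

```bash
python3 -c "
from h import *
go(.6635,.1715,.043,87.2)
p,W=survey('scene')
d=cut_out('core_0_mid',p)
for k in d: m=k['mask']&(p['z_map']>0);print(k['point'],k['confidence'],np.median(W[m],0))"
```

```text
turn 0.55 shift [ 0.2  -1.25 15.9 ] | pos [0.6661 0.1839 0.202 ] tilt [ 0.003  0.006 -1.   ] f [-1.8  1.  -1.3] w 54.9 t 8.6
scene
 rolls
  pix [227.0, 392.0] 35 mean [0.5187 0.1748 0.0642] circ [0.5156 0.1777] r 12.8
  pix [237.0, 276.0] 194 mean [ 0.4497 -0.1669  0.0619] circ [ 0.4482 -0.165 ] r 32.3
  pix [240.0, 403.0] 42 mean [0.5932 0.1688 0.0646] circ [0.5911 0.1708] r 13.0
  pix [253.0, 317.0] 223 mean [ 0.5669 -0.0869  0.0618] circ [ 0.5639 -0.0857] r 31.2
  pix [255.0, 416.0] 58 mean [0.6711 0.1631 0.0638] circ [0.6655 0.1669] r 15.4
  pix [272.0, 330.0] 268 mean [ 0.6566 -0.0856  0.0619] circ [ 0.654  -0.0849] r 31.4
  pix [287.0, 295.0] 310 mean [ 0.6846 -0.1913  0.0618] circ [ 0.6825 -0.1897] r 30.7
  pix [313.0, 366.0] 120 mean [ 0.834  -0.0725  0.065 ] circ [ 0.8197 -0.0648] r 27.6
 cores/home rolls
  pix [223.0, 393.0] 21 mean [0.5191 0.1742 0.0778] circ [0.5171 0.1752] r 11.2
  pix [236.0, 405.0] 21 mean [0.5943 0.1708 0.0776] circ [0.5911 0.1721] r 9.9
  pix [250.0, 417.0] 47 mean [0.6694 0.165  0.0773] circ [0.6643 0.1687] r 15.7
  pix [305.0, 367.0] 116 mean [ 0.8203 -0.0634  0.076 ] circ [ 0.8171 -0.0622] r 21.2
 tips
  pix [219.0, 393.0] 37 mean [0.516  0.1755 0.0916] circ [0.5147 0.177 ] r 13.9
  pix [232.0, 405.0] 41 mean [0.5907 0.1719 0.0908] circ [0.5868 0.1743] r 13.9
  pix [245.0, 418.0] 46 mean [0.6651 0.1675 0.0913] circ [0.6653 0.1686] r 14.0
 stand (array([0.5866, 0.1517]), array([122.9, 244. ]), 86.98) 1679
[262.4, 197.6] 0.63 [ 0.45603351 -0.3952344   0.04499566]
```

>>> play_rows(increments="0.2 -0.9 3 0 0.2;0 0 3.5 0 0.2;0 0 3 0 0.2;0 0 0 0 0.2;0 0 0 0 0.2")

```text
clock: 9.07
position: [0.6622, 0.1631, 0.1057]
ee_rot: [-0.079, -3.139, 0.002]
force: [0.3, 0.2, 0.5]
width: 0.597
gripper_force: 0.0
```

```bash
python3 -c "
from h import *
go(.6635,.1715,.043,87.2)"
```

```text
turn -0.09 shift [-0.09  0.85  6.27] | pos [0.6622 0.1631 0.1057] tilt [-0.001 -0.001 -1.   ] f [0.3 0.2 0.5] w 54.9 t 9.1
```

>>> play_rows(increments="-0.1 0.85 0 0 0.2;0 0 3 0 0.2;0 0 3.2 0 0.2;0 0 0 0 0.2;0 0 0 0 0.2")

```text
clock: 9.48
position: [0.6644, 0.1734, 0.0444]
ee_rot: [-0.076, -3.14, -0.0]
force: [-0.3, 0.5, 1.2]
width: 0.6
gripper_force: 0.0
```

>>> play_rows(increments="0 0 0 0 -0.6;0 0 0 0 -0.6;0 0 0 0 -0.6;0 0 0 0 -0.6;0 0 0 0 -0.6")

```text
clock: 9.9
position: [0.6652, 0.1725, 0.0449]
ee_rot: [0.077, 3.138, 0.0]
force: [-0.3, -1.1, 7.9]
width: 0.347
gripper_force: 30.0
```

>>> play_rows(increments="0 0 -1 0 -0.6;0 0 -1 0 -0.6;0 0 -1.5 0 -0.6;0 0 -3 0 -0.6;0 0 -3 0 -0.6")

```text
clock: 10.32
position: [0.6635, 0.1729, 0.1392]
ee_rot: [-0.077, -3.139, 0.001]
force: [0.7, 0.3, 0.9]
width: 0.346
gripper_force: 30.0
```

>>> play_rows(increments="0 0 -3 0 -0.6;0 0 -3 0 -0.6;0 0 0 0 -0.6;0 0 0 0 -0.6;0 0 0 0 -0.6")

```text
clock: 10.73
position: [0.6639, 0.1732, 0.1988]
ee_rot: [0.076, 3.14, 0.001]
force: [0.2, -0.0, -0.3]
width: 0.348
gripper_force: 30.0
```

```bash
python3 -c "
from h import *
go(.51,-.403,.2,87.2)
survey('scene')"
```

```text
turn 0.02 shift [ 12.56 -58.31  -0.12] | pos [0.6639 0.1732 0.1988] tilt [ 0.     0.001 -1.   ] f [ 0.2 -0.  -0.3] w 32.0 t 10.7
scene
 rolls
  pix [227.0, 391.0] 36 mean [0.5174 0.1731 0.0637] circ [0.5146 0.1751] r 11.3
  pix [237.0, 276.0] 197 mean [ 0.4499 -0.1671  0.0619] circ [ 0.4471 -0.1639] r 32.3
  pix [240.0, 403.0] 41 mean [0.5914 0.17   0.0643] circ [0.5868 0.1738] r 11.5
  pix [253.0, 317.0] 223 mean [ 0.5671 -0.0871  0.0619] circ [ 0.5646 -0.086 ] r 31.1
  pix [254.0, 417.0] 43 mean [0.6669 0.1671 0.0647] circ [0.6628 0.1702] r 11.7
  pix [272.0, 330.0] 270 mean [ 0.6566 -0.0856  0.0617] circ [ 0.6542 -0.0837] r 31.6
  pix [287.0, 295.0] 307 mean [ 0.6847 -0.1917  0.0619] circ [ 0.6823 -0.1896] r 31.5
  pix [313.0, 366.0] 126 mean [ 0.8339 -0.0724  0.065 ] circ [ 0.8209 -0.0676] r 24.9
 cores/home rolls
  pix [223.0, 393.0] 23 mean [0.518  0.1753 0.0772] circ [0.5142 0.1771] r 11.1
  pix [236.0, 404.0] 22 mean [0.5928 0.1712 0.0772] circ [0.5915 0.1719] r 10.4
  pix [250.0, 417.0] 19 mean [0.6672 0.167  0.0765] circ [0.6648 0.1687] r 10.1
  pix [305.0, 367.0] 113 mean [ 0.82   -0.064   0.0759] circ [ 0.8164 -0.0645] r 19.8
 tips
  pix [218.0, 392.0] 35 mean [0.5141 0.1749 0.0918] circ [0.5119 0.1764] r 13.6
  pix [231.0, 405.0] 42 mean [0.5886 0.1719 0.0913] circ [0.5873 0.1728] r 12.8
  pix [245.0, 418.0] 47 mean [0.6637 0.1687 0.0911] circ [0.6613 0.1695] r 12.8
 stand (array([0.5839, 0.1519]), array([122.6, 246.1]), 87.19) 1718
```

>>> play_rows(increments="0.7 -3.24 0 0 -0.6;0.7 -3.24 0 0 -0.6;0.7 -3.24 0 0 -0.6;0.7 -3.24 0 0 -0.6;0.7 -3.24 0 0 -0.6")

```text
clock: 11.2
position: [0.6198, 0.0116, 0.1969]
ee_rot: [-0.076, -3.138, 0.0]
force: [0.8, -0.4, -0.1]
width: 0.343
gripper_force: 30.0
```

>>> play_rows(increments="0.7 -3.24 0 0 -0.6;0.7 -3.24 0 0 -0.6;0.7 -3.24 0 0 -0.6;0.7 -3.24 0 0 -0.6;0.7 -3.24 0 0 -0.6")

```text
clock: 11.62
position: [0.577, -0.1483, 0.1971]
ee_rot: [-0.076, -3.138, -0.001]
force: [-0.2, 0.0, 0.1]
width: 0.347
gripper_force: 30.0
```

>>> play_rows(increments="0.7 -3.24 0 0 -0.6;0.7 -3.24 0 0 -0.6;0.7 -3.24 0 0 -0.6;0.7 -3.24 0 0 -0.6;0.7 -3.24 0 0 -0.6")

```text
clock: 12.03
position: [0.5343, -0.3083, 0.197]
ee_rot: [-0.076, -3.139, -0.002]
force: [0.8, -0.6, 0.9]
width: 0.341
gripper_force: 30.0
```

>>> play_rows(increments="0.7 -3.24 0 0 -0.6;0.7 -3.24 0 0 -0.6;0.7 -3.24 0 0 -0.6;0 0 0 0 -0.6;0 0 0 0 -0.6")

```text
clock: 12.45
position: [0.5077, -0.4054, 0.1969]
ee_rot: [-0.084, -3.138, -0.0]
force: [-0.6, 0.6, 0.0]
width: 0.347
gripper_force: 30.0
```

>>> play_rows(increments="0 0 3 0 -0.6;0 0 3.5 0 -0.6;0 0 3.5 0 -0.6;0 0 3.4 0 -0.6;0 0 0 0 -0.6")

```text
clock: 12.87
position: [0.5068, -0.3981, 0.057]
ee_rot: [-0.073, -3.131, -0.012]
force: [-0.8, 1.3, -1.0]
width: 0.343
gripper_force: 30.0
```

>>> play_rows(increments="0 0 0 0 -0.6;0 0 0 0 0.1;0 0 0 0 0.1;0 0 0 0 0.1;0 0 -2 0 0.1")

```text
clock: 13.28
position: [0.509, -0.4021, 0.083]
ee_rot: [-0.076, -3.138, -0.003]
force: [-0.3, 0.4, -0.9]
width: 0.541
gripper_force: 0.0
```

>>> play_rows(increments="0 0 -3.8 0 0.2;0 0 -3.8 0 0.2;0 0 -3.8 0 0.9;1.07 3.37 0 0 0.9;1.07 3.37 0 0 0.9")

```text
clock: 13.7
position: [0.4931, -0.3375, 0.2026]
ee_rot: [0.082, 3.133, -0.007]
force: [0.6, 1.6, -1.0]
width: 0.769
gripper_force: 0.0
```

>>> play_rows(increments="1.07 3.37 0 0 0.9;1.07 3.37 0 0 0.9;1.07 3.37 0 0 0.9;1.07 3.37 0 0 0.9;1.07 3.37 0 0 0.9")

```text
clock: 14.12
position: [0.4464, -0.1628, 0.1997]
ee_rot: [0.077, 3.138, -0.0]
force: [0.8, -0.3, 0.3]
width: 0.949
gripper_force: 0.0
```

>>> play_rows(increments="0 0 3 0 0.9;0 0 3 0 0.9;0 0 0 0 0.9;0 0 0 0 0.9;0 0 0 0 0.9")

```text
clock: 14.53
position: [0.4474, -0.1649, 0.1399]
ee_rot: [0.078, 3.139, -0.001]
force: [-0.4, -0.5, 0.5]
width: 0.949
gripper_force: 0.0
```

```bash
python3 -c "
from h import *
go(.4465,-.164,.029,87.2)
p,W=survey('scene')
for k in cut_out('core_0_mid',p): m=k['mask']&(p['z_map']>0);print(k['point'],k['confidence'],np.median(W[m],0))
save('s2',p['frame'][200:320,140:340],4)"
```

```text
turn -0.06 shift [ 0.1   0.08 11.09] | pos [ 0.4474 -0.1649  0.1399] tilt [ 0.002 -0.001 -1.   ] f [-0.4 -0.5  0.5] w 87.3 t 14.5
scene
 rolls
  pix [227.0, 391.0] 31 mean [0.5171 0.1731 0.0644] circ [0.5138 0.1756] r 10.9
  pix [237.0, 276.0] 200 mean [ 0.4509 -0.1671  0.062 ] circ [ 0.4488 -0.1671] r 31.6
  pix [240.0, 403.0] 40 mean [0.5916 0.17   0.0642] circ [0.588  0.1729] r 11.9
  pix [253.0, 317.0] 225 mean [ 0.5673 -0.0873  0.0619] circ [ 0.5656 -0.086 ] r 31.5
  pix [254.0, 416.0] 40 mean [0.666  0.167  0.0637] circ [0.6635 0.1702] r 12.2
  pix [271.0, 330.0] 268 mean [ 0.6559 -0.0859  0.0619] circ [ 0.6543 -0.0849] r 31.1
  pix [287.0, 295.0] 309 mean [ 0.6847 -0.1917  0.0618] circ [ 0.682  -0.1922] r 31.9
  pix [285.0, 366.0] 16 mean [ 0.7351 -0.0205  0.0571] circ [ 0.7347 -0.0202] r 13.7
  pix [313.0, 366.0] 123 mean [ 0.8334 -0.0725  0.0651] circ [ 0.8172 -0.0638] r 28.8
 cores/home rolls
  pix [223.0, 392.0] 22 mean [0.5173 0.1743 0.0775] circ [0.5158 0.176 ] r 10.9
  pix [236.0, 404.0] 21 mean [0.5924 0.1715 0.0765] circ [0.5886 0.174 ] r 10.2
  pix [250.0, 417.0] 25 mean [0.667  0.1666 0.0765] circ [0.6647 0.1688] r 10.0
  pix [305.0, 367.0] 113 mean [ 0.8203 -0.0637  0.0762] circ [ 0.8201 -0.0626] r 21.1
 tips
  pix [219.0, 393.0] 35 mean [0.5143 0.1752 0.0916] circ [0.5126 0.1764] r 12.2
  pix [231.0, 405.0] 42 mean [0.5888 0.1727 0.0914] circ [0.5863 0.1735] r 13.0
  pix [245.0, 418.0] 43 mean [0.6633 0.1687 0.0915] circ [0.6628 0.1697] r 11.8
 stand (array([0.5846, 0.1522]), array([123.1, 246.3]), 86.94) 1721
[255.5, 199.1] 0.71 [ 0.45384291 -0.39226735  0.05575863]
[272.1, 194.7] 0.66 [ 0.51968308 -0.40695646  0.05654046]
[256.6, 396.4] 0.18 [0.59848955 0.15651666 0.01511624]
```

View pics/s2.png

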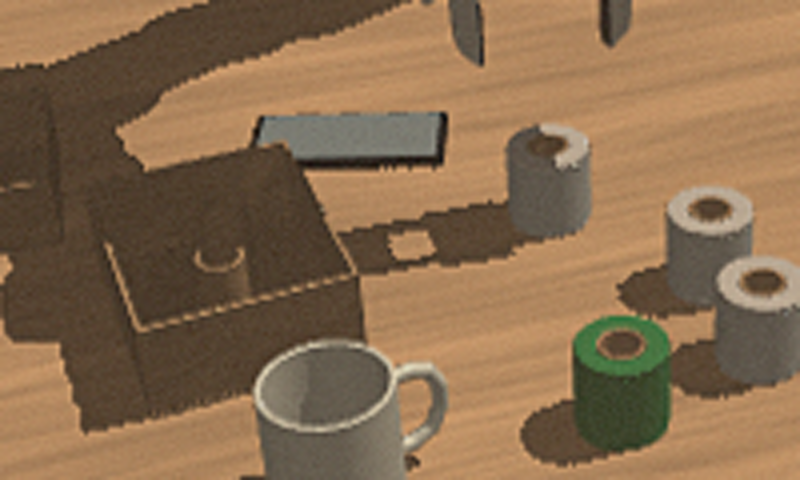

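>>> play_rows(increments="0.1 0.1 3.5 0 0.9;0 0 3.8 0 0.9;0 0 3.8 0 0.9;0 0 0 0 0.9;0 0 0 0 0.9", grip_force=40)

```text
clock: 15.05
position: [0.4449, -0.1633, 0.0272]
ee_rot: [-0.078, -3.138, -0.001]
force: [-0.4, -0.4, 0.6]
width: 0.947
gripper_force: 0.0
```

>>> play_rows(increments="0 0 0 0 0;0 0 0 0 0;0 0 0 0 0;0 0 0 0 0;0 0 0 0 0")

```text
clock: 15.47
position: [0.4466, -0.1632, 0.0285]
ee_rot: [0.077, 3.138, -0.0]
force: [-2.0, 0.2, 13.5]
width: 0.648
gripper_force: 40.0
```

>>> play_rows(increments="0 0 -2 0 0;0 0 -3.7 0 0;0 0 -3.7 0 0;0 0 -3.7 0 0;0 0 -2.5 0 0")

```text
clock: 15.88
position: [0.4461, -0.1634, 0.1868]
ee_rot: [0.077, 3.138, -0.001]
force: [1.1, 0.6, -1.0]
width: 0.646
gripper_force: 40.0
```

>>> play_rows(increments="0 0 0 0 0;0 0 0 0 0;0 0 0 0 0")

```text
clock: 16.13
position: [0.4451, -0.1626, 0.1828]
ee_rot: [-0.076, -3.14, -0.001]
force: [-0.2, 0.6, -1.5]
width: 0.649
gripper_force: 40.0
```

```bash
python3 -c "
from h import *
survey('top')
go(.5115,.1775,.2,87.2)"
```

```text
top
 rolls
  pix [149.0, 318.0] 91 mean [ 0.8096 -0.0598  0.0659] circ [ 0.8169 -0.0611] r 27.8
  pix [192.0, 365.0] 295 mean [ 0.6803 -0.189   0.0618] circ [ 0.6813 -0.1891] r 30.2
  pix [203.0, 327.0] 302 mean [ 0.6517 -0.083   0.0617] circ [ 0.6526 -0.0834] r 30.1
  pix [234.0, 329.0] 302 mean [ 0.5627 -0.0841  0.0623] circ [ 0.5631 -0.0841] r 29.9
 cores/home rolls
  pix [146.0, 318.0] 93 mean [ 0.8147 -0.0617  0.0761] circ [ 0.815  -0.0633] r 20.2
  pix [204.0, 236.0] 8 mean [0.6517 0.1699 0.0774] circ [0.6527 0.1701] r 8.4
  pix [231.0, 234.0] 5 mean [0.576  0.176  0.0758] circ [0.5761 0.1761] r 5.4
 tips
  pix [200.0, 234.0] 60 mean [0.6595 0.1719 0.0917] circ [0.6598 0.1725] r 12.9
  pix [226.0, 233.0] 57 mean [0.5851 0.1756 0.0921] circ [0.5866 0.1761] r 13.7
  pix [254.0, 232.0] 66 mean [0.5103 0.1785 0.0918] circ [0.512  0.1788] r 13.9
 stand (array([0.5843, 0.1545]), array([120.6, 239. ]), 87.49) 2915
turn 0.01 shift [-5.   34.3  -1.78] | pos [ 0.4448 -0.1626  0.1822] tilt [-0.002  0.001 -1.   ] f [-1.  -0.2 -0.3] w 59.7 t 16.2
```

>>> play_rows(increments="-0.445 3.14 0 0 0;-0.445 3.14 0 0 0;-0.445 3.14 0 0 0;-0.445 3.14 0 0 0;-0.445 3.14 0 0 0")

```text
clock: 16.6
position: [0.4746, -0.006, 0.1817]
ee_rot: [-0.077, -3.138, 0.001]
force: [2.1, -0.2, -1.3]
width: 0.649
gripper_force: 40.0
```

>>> play_rows(increments="-0.445 3.14 0 0 0;-0.445 3.14 0 0 0;-0.445 3.14 0 0 0;-0.445 3.14 0 0 0;-0.445 3.14 0 0 0")

```text
clock: 17.02
position: [0.5045, 0.1497, 0.1815]
ee_rot: [-0.077, -3.138, 0.002]
force: [0.4, -0.9, -0.7]
width: 0.644
gripper_force: 40.0
```

>>> play_rows(increments="-0.445 3.14 0 0 0;0 0 2 0 0;0 0 1.5 0 0;0 0 0 0 0;0 0 0 0 0")

```text
clock: 17.43
position: [0.5101, 0.1788, 0.1465]
ee_rot: [-0.077, -3.137, 0.003]
force: [-0.0, -0.1, -1.2]
width: 0.653
gripper_force: 40.0
```

>>> play_rows(increments="0 0 0 0 0;0 0 0 0 0;0 0 0 0 0")

```text
clock: 17.68
position: [0.5119, 0.1794, 0.149]
ee_rot: [0.078, 3.139, 0.001]
force: [-0.6, -0.2, -0.6]
width: 0.649
gripper_force: 40.0
```

```bash
python3 -c "
from h import *
go(.5107,.18,.13,87.2)
survey('scene')"
```

```text
turn -0.04 shift [0.12 0.05 1.9 ] | pos [0.5119 0.1794 0.149 ] tilt [ 0.001  0.001 -1.   ] f [-0.6 -0.2 -0.6] w 59.7 t 17.7
scene
 rolls
  pix [227.0, 392.0] 33 mean [0.5174 0.1735 0.0634] circ [0.5145 0.1753] r 11.3
  pix [240.0, 403.0] 42 mean [0.5912 0.1699 0.0639] circ [0.5878 0.1728] r 11.4
  pix [253.0, 317.0] 231 mean [ 0.5673 -0.0873  0.0617] circ [ 0.564  -0.0865] r 31.4
  pix [254.0, 417.0] 41 mean [0.6666 0.1671 0.064 ] circ [0.6626 0.1702] r 11.4
  pix [272.0, 330.0] 265 mean [ 0.6567 -0.0856  0.0619] circ [ 0.6541 -0.085 ] r 31.7
  pix [287.0, 295.0] 306 mean [ 0.6844 -0.1913  0.062 ] circ [ 0.6812 -0.1907] r 31.3
  pix [313.0, 366.0] 116 mean [ 0.834  -0.0725  0.0648] circ [ 0.8192 -0.0647] r 29.0
 cores/home rolls
  pix [223.0, 392.0] 24 mean [0.5177 0.1743 0.0771] circ [0.5136 0.1772] r 11.0
  pix [236.0, 404.0] 21 mean [0.592  0.1715 0.0777] circ [0.5896 0.1728] r 10.3
  pix [250.0, 417.0] 23 mean [0.6674 0.1672 0.0764] circ [0.6655 0.1685] r 9.5
  pix [305.0, 367.0] 115 mean [ 0.8199 -0.0635  0.0758] circ [ 0.8193 -0.0631] r 22.0
 tips
  pix [218.0, 393.0] 35 mean [0.5141 0.1758 0.0916] circ [0.5124 0.1776] r 12.2
  pix [231.0, 405.0] 42 mean [0.5882 0.1727 0.0911] circ [0.5862 0.1739] r 13.0
  pix [245.0, 418.0] 46 mean [0.6633 0.1691 0.0909] circ [0.6632 0.1691] r 12.8
 stand (array([0.5838, 0.1523]), array([123.8, 244.8]), 86.75) 1714
```

>>> play_rows(increments="0.06 0.05 1 0 0;0 0 1 0 0;0 0 0.5 0 0;0 0 0.4 0 0;0 0 0.4 0 0")

```text
clock: 18.15
position: [0.5109, 0.1799, 0.1148]
ee_rot: [-0.077, -3.141, 0.001]
force: [-0.9, -0.6, 8.2]
width: 0.649
gripper_force: 40.0
```

>>> play_rows(increments="0 0 0 0 0;0 0 0 0 0;0 0 0 0 0")

```text
clock: 18.4
position: [0.511, 0.18, 0.1154]
ee_rot: [0.077, 3.14, -0.0]
force: [0.1, -0.5, 0.4]
width: 0.649
gripper_force: 40.0
```

```bash
python3 -c "
from h import *
go(.5107,.18,.045,87.2)
survey('scene')"
```

```text
turn -0.01 shift [0.03 0.   7.04] | pos [0.511  0.18   0.1154] tilt [ 0. -0. -1.] f [ 0.1 -0.5  0.4] w 59.7 t 18.4
scene
 rolls
  pix [227.0, 392.0] 33 mean [0.5175 0.1733 0.0635] circ [0.5139 0.1743] r 11.7
  pix [240.0, 403.0] 37 mean [0.5912 0.1697 0.0645] circ [0.5877 0.1722] r 11.1
  pix [253.0, 317.0] 225 mean [ 0.5668 -0.0871  0.0619] circ [ 0.5638 -0.0857] r 32.1
  pix [254.0, 416.0] 43 mean [0.666  0.1667 0.0644] circ [0.6617 0.1711] r 11.6
  pix [272.0, 330.0] 266 mean [ 0.6563 -0.0858  0.0619] circ [ 0.6543 -0.0834] r 32.5
  pix [287.0, 295.0] 302 mean [ 0.6844 -0.1912  0.0619] circ [ 0.6811 -0.1892] r 31.8
  pix [313.0, 366.0] 121 mean [ 0.8341 -0.073   0.0647] circ [ 0.8209 -0.0655] r 26.5
 cores/home rolls
  pix [224.0, 392.0] 13 mean [0.5181 0.1724 0.0748] circ [0.5162 0.1742] r 9.2
  pix [236.0, 405.0] 19 mean [0.5924 0.1718 0.0763] circ [0.5914 0.1724] r 10.3
  pix [250.0, 417.0] 23 mean [0.6677 0.1666 0.0781] circ [0.6658 0.1679] r 9.9
  pix [305.0, 367.0] 112 mean [ 0.8201 -0.0634  0.0763] circ [ 0.8183 -0.0619] r 21.2
 tips
  pix [220.0, 393.0] 103 mean [0.5288 0.1667 0.0968] circ [0.5141 0.1762] r 30.0
  pix [231.0, 405.0] 42 mean [0.5886 0.1726 0.0914] circ [0.587  0.1731] r 13.9
  pix [245.0, 418.0] 45 mean [0.6635 0.1691 0.0912] circ [0.6597 0.1704] r 13.9
 stand (array([0.5841, 0.1532]), array([123.3, 245.5]), 87.9) 1723
```

>>> play_rows(increments="0 0 0.5 0 0;0 0 0.8 0 0;0 0 1 0 0;0 0 1.3 0 0;0 0 1.3 0 0")

```text
clock: 18.87
position: [0.5113, 0.1802, 0.0666]
ee_rot: [0.077, 3.139, 0.001]
force: [-1.5, -2.1, 6.4]
width: 0.647
gripper_force: 40.0
```

>>> play_rows(increments="0 0 1 0 0;0 0 0.8 0 0;0 0 0.4 0 0;0 0 0 0 0;0 0 0 0 0")

```text
clock: 19.28
position: [0.5108, 0.1803, 0.0443]
ee_rot: [-0.077, -3.141, -0.0]
force: [-0.2, -0.2, 1.5]
width: 0.649
gripper_force: 40.0
```

```bash
python3 -c "
from h import *
go(.5107,.18,.045,87.2)
p,W=survey('scene');save('s3',p['frame'][150:310,340:500],3.7)"
```

```text
turn 0.0 shift [ 0.01 -0.03 -0.07] | pos [0.5108 0.1803 0.0443] tilt [-0.  0. -1.] f [-0.2 -0.2  1.5] w 59.7 t 19.3
scene
 rolls
  pix [229.0, 392.0] 135 mean [0.5262 0.1684 0.0642] circ [0.5143 0.1783] r 48.3
  pix [240.0, 403.0] 38 mean [0.5912 0.1699 0.0637] circ [0.5872 0.1723] r 11.7
  pix [253.0, 317.0] 227 mean [ 0.5671 -0.0873  0.0618] circ [ 0.5648 -0.0858] r 31.1
  pix [254.0, 417.0] 43 mean [0.6665 0.167  0.0645] circ [0.6618 0.1709] r 11.8
  pix [272.0, 330.0] 270 mean [ 0.6561 -0.0861  0.0619] circ [ 0.6526 -0.0858] r 32.0
  pix [287.0, 295.0] 306 mean [ 0.6844 -0.1912  0.0619] circ [ 0.6818 -0.1905] r 31.6
  pix [314.0, 366.0] 114 mean [ 0.8356 -0.0723  0.0648] circ [ 0.8339 -0.0714] r 15.2
 cores/home rolls
  pix [224.0, 393.0] 165 mean [0.5203 0.1752 0.0777] circ [0.5133 0.1785] r 48.4
  pix [236.0, 405.0] 23 mean [0.5933 0.1717 0.0769] circ [0.5893 0.1734] r 10.8
  pix [250.0, 417.0] 22 mean [0.6677 0.1669 0.0772] circ [0.6655 0.1684] r 9.8
  pix [305.0, 367.0] 112 mean [ 0.82   -0.0633  0.0762] circ [ 0.8176 -0.0623] r 19.0
 tips
  pix [216.0, 405.0] 46 mean [0.5166 0.2148 0.0943] circ [0.5127 0.218 ] r 13.6
  pix [219.0, 393.0] 36 mean [0.5145 0.1755 0.0914] circ [0.5124 0.177 ] r 12.9
  pix [220.0, 381.0] 35 mean [0.5142 0.1352 0.0928] circ [0.509  0.1383] r 13.8
  pix [231.0, 405.0] 42 mean [0.5891 0.1724 0.0917] circ [0.5885 0.1729] r 13.4
  pix [245.0, 418.0] 44 mean [0.6636 0.1692 0.0914] circ [0.6629 0.1692] r 12.4
 stand (array([0.5851, 0.152 ]), array([121.2, 245. ]), 87.64) 1601
```

View pics/s3.png

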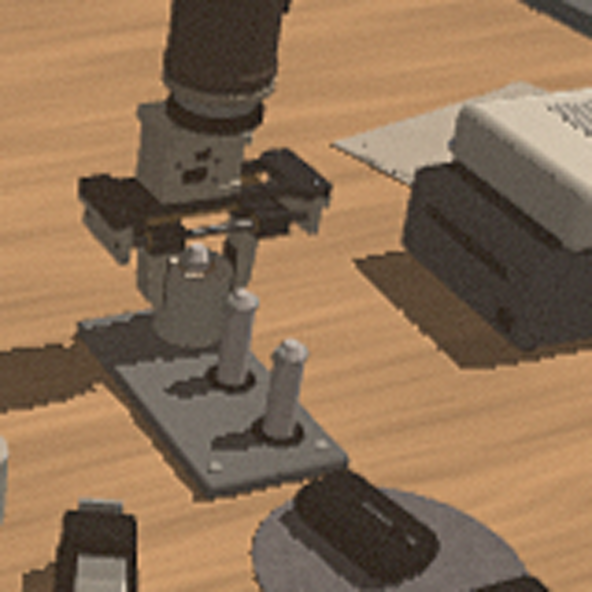

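>>> play_rows(increments="0 0 0.2 0 0;0 0 0 0 0;0 0 0 0 0")

```text
clock: 19.58
position: [0.5109, 0.1802, 0.0441]
ee_rot: [0.077, 3.14, 0.001]
force: [-9.2, -3.1, 27.9]
width: 0.645
gripper_force: 40.0
```

>>> play_rows(increments="0 0 -0.2 0 0;0 0 0 0 1;0 0 0 0 1;0 0 0 0 1;0 0 0 0 1")

```text
clock: 20.0
position: [0.5107, 0.1802, 0.044]
ee_rot: [-0.076, -3.14, 0.0]
force: [-0.2, 0.3, 0.3]
width: 0.885
gripper_force: 0.0
```

>>> play_rows(increments="0 0 -2.5 0 1;0 0 -3.5 0 1;0 0 -3.5 0 1;0 0 -3.5 0 1;0 0 -2.5 0 1")

```text
clock: 20.42
position: [0.5115, 0.1803, 0.2021]
ee_rot: [0.077, 3.139, 0.002]
force: [0.8, 0.0, -0.1]
width: 0.996
gripper_force: 0.0
```

```bash
python3 -c "
from h import *
go(.5635,-.0835,.2,87.2)
survey('scene')"
```

```text
turn -0.01 shift [ -6.49 -26.09   0.21] | pos [0.5115 0.1803 0.2021] tilt [ 0.002  0.001 -1.   ] f [ 0.8  0.  -0.1] w 91.7 t 20.4
scene
 rolls
  pix [229.0, 392.0] 95 mean [0.5296 0.1666 0.064 ] circ [0.5129 0.1773] r 30.3
  pix [239.0, 403.0] 40 mean [0.5907 0.1705 0.0647] circ [0.5875 0.1729] r 11.9
  pix [253.0, 317.0] 227 mean [ 0.5669 -0.0872  0.0617] circ [ 0.5644 -0.0871] r 31.6
  pix [254.0, 417.0] 45 mean [0.6659 0.1673 0.0641] circ [0.6629 0.1703] r 11.8
  pix [272.0, 330.0] 272 mean [ 0.6562 -0.0859  0.0616] circ [ 0.6534 -0.0859] r 31.9
  pix [287.0, 295.0] 313 mean [ 0.6848 -0.1913  0.0619] circ [ 0.6818 -0.191 ] r 30.8
  pix [314.0, 366.0] 115 mean [ 0.8359 -0.0727  0.0647] circ [ 0.835  -0.0717] r 15.3
 cores/home rolls
  pix [223.0, 393.0] 136 mean [0.5187 0.1752 0.0779] circ [0.511  0.1798] r 31.9
  pix [236.0, 404.0] 18 mean [0.5921 0.1716 0.077 ] circ [0.59   0.1732] r 10.7
  pix [250.0, 417.0] 20 mean [0.667  0.1671 0.0769] circ [0.665  0.1688] r 10.0
  pix [305.0, 367.0] 119 mean [ 0.8204 -0.064   0.0758] circ [ 0.8174 -0.0633] r 21.0
 tips
  pix [218.0, 393.0] 35 mean [0.5144 0.1762 0.0916] circ [0.5133 0.1779] r 13.0
  pix [231.0, 405.0] 43 mean [0.5887 0.1724 0.0913] circ [0.5868 0.1731] r 13.0
  pix [245.0, 418.0] 43 mean [0.664  0.1691 0.0918] circ [0.6632 0.1703] r 12.3
 stand (array([0.5843, 0.1525]), array([122.5, 245.9]), 87.73) 1608
```

>>> play_rows(increments="-0.81 -3.26 0 0 0.8;-0.81 -3.26 0 0 0.8;-0.81 -3.26 0 0 0.8;-0.81 -3.26 0 0 0.8;-0.81 -3.26 0 0 0.8")

```text
clock: 20.88
position: [0.5433, 0.0139, 0.1989]
ee_rot: [-0.076, -3.14, -0.0]
force: [0.4, 0.2, 0.5]
width: 0.9
gripper_force: 0.0
```

>>> play_rows(increments="-0.81 -3.26 0 0 0.8;-0.81 -3.26 0 0 0.8;-0.81 -3.26 0 0 0.8;0 0 3 0 0.8;0 0 3 0 0.8")

```text
clock: 21.3
position: [0.5642, -0.0869, 0.1395]
ee_rot: [0.084, 3.136, -0.002]
force: [-0.3, 0.4, -0.9]
width: 0.898
gripper_force: 0.0
```

>>> play_rows(increments="0 0 0 0 0.8;0 0 0 0 0.8;0 0 0 0 0.8;0 0 0 0 0.8")

```text
clock: 21.63
position: [0.5639, -0.0832, 0.1408]
ee_rot: [0.075, 3.138, 0.0]
force: [-0.3, 0.3, 0.2]
width: 0.9
gripper_force: 0.0
```

```bash
python3 -c "
from h import *
go(.5635,-.0835,.029,87.2)"
```

```text
turn 0.05 shift [ 0.04 -0.03 11.18] | pos [ 0.5639 -0.0832  0.1408] tilt [ 0.002 -0.    -1.   ] f [-0.3  0.3  0.2] w 82.8 t 21.6
```

>>> play_rows(increments="0 0 3.5 0 0.8;0 0 3.8 0 0.8;0 0 3.8 0 0.8;0 0 0 0 0.8;0 0 0 0 0.8")

```text
clock: 22.05
position: [0.5623, -0.0832, 0.0283]
ee_rot: [-0.076, -3.138, -0.0]
force: [-0.3, 0.7, 0.1]
width: 0.895
gripper_force: 0.0
```

>>> play_rows(increments="0 0 0 0 0;0 0 0 0 0;0 0 0 0 0;0 0 0 0 0;0 0 0 0 0")

```text
clock: 22.47
position: [0.5641, -0.0836, 0.0301]
ee_rot: [0.077, 3.138, 0.0]
force: [-1.7, 0.0, 10.4]
width: 0.65
gripper_force: 40.0
```

>>> play_rows(increments="0 0 -2 0 0;0 0 -3.7 0 0;0 0 -3.7 0 0;0 0 -3.7 0 0;0 0 -2.5 0 0")

```text
clock: 22.88
position: [0.5636, -0.0839, 0.1884]
ee_rot: [0.077, 3.137, -0.0]
force: [1.0, 0.7, -1.2]
width: 0.644
gripper_force: 40.0
```

>>> play_rows(increments="0 0 0 0 0;0 0 0 0 0;0 0 0 0 0")

```text
clock: 23.13
position: [0.5622, -0.0833, 0.1838]
ee_rot: [-0.076, -3.14, -0.0]
force: [-1.2, 0.3, -1.6]
width: 0.647
gripper_force: 40.0
```

```bash
python3 -c "
from h import *
survey('top')
go(.5857,.1767,.15,87.2)"
```

```text
top
 rolls
  pix [141.0, 321.0] 26 mean [ 0.8331 -0.0707  0.0676] circ [ 0.8322 -0.0669] r 18.7
  pix [191.0, 368.0] 178 mean [ 0.6818 -0.1984  0.0618] circ [ 0.6818 -0.1893] r 30.0
  pix [259.0, 242.0] 25 mean [0.4991 0.1563 0.0647] circ [0.5013 0.1614] r 21.4
 cores/home rolls
  pix [143.0, 320.0] 39 mean [ 0.8239 -0.0666  0.0761] circ [ 0.825  -0.0655] r 15.6
  pix [204.0, 238.0] 6 mean [0.6522 0.1666 0.0765] circ [0.6526 0.1669] r 5.0
  pix [230.0, 236.0] 6 mean [0.5772 0.1709 0.0785] circ [0.577  0.1716] r 4.2
  pix [255.0, 232.0] 286 mean [0.5102 0.1797 0.0781] circ [0.5105 0.1797] r 30.0
 tips
  pix [200.0, 235.0] 57 mean [0.6599 0.1717 0.0914] circ [0.6604 0.1726] r 12.8
  pix [226.0, 233.0] 62 mean [0.5851 0.1758 0.092 ] circ [0.5857 0.1761] r 14.1
  pix [254.0, 232.0] 66 mean [0.5105 0.1787 0.0916] circ [0.5125 0.1787] r 13.7
 stand (array([0.5846, 0.1544]), array([120.4, 239.5]), 87.45) 2614
turn 0.01 shift [-1.11 26.09  3.32] | pos [ 0.5619 -0.0833  0.1832] tilt [-0.002  0.    -1.   ] f [-0.2 -0.2 -1.5] w 59.8 t 23.2
```

>>> play_rows(increments="-0.14 3.26 0 0 0;-0.14 3.26 0 0 0;-0.14 3.26 0 0 0;-0.14 3.26 0 0 0;-0.14 3.26 0 0 0")

```text
clock: 23.6
position: [0.5767, 0.0802, 0.1825]
ee_rot: [-0.077, -3.138, 0.001]
force: [0.4, -0.3, -1.1]
width: 0.65
gripper_force: 40.0
```

>>> play_rows(increments="-0.14 3.26 0 0 0;-0.14 3.26 0 0 0;-0.14 3.26 0 0 0;0 0 2 0 0;0 0 1.5 0 0")

```text
clock: 24.02
position: [0.5857, 0.1796, 0.1469]
ee_rot: [-0.069, -3.139, -0.0]
force: [-1.2, -1.5, -1.2]
width: 0.647
gripper_force: 40.0
```

>>> play_rows(increments="0 0 0 0 0;0 0 0 0 0;0 0 0 0 0;0 0 0 0 0;0 0 0 0 0")

```text
clock: 24.43
position: [0.5873, 0.1761, 0.1501]
ee_rot: [0.078, 3.139, 0.001]
force: [0.8, 0.0, -1.2]
width: 0.647
gripper_force: 40.0
```

```bash
python3 -c "
from h import *
go(.5857,.1767,.1155,87.2)"
```

```text
turn -0.05 shift [0.16 0.05 3.46] | pos [0.5873 0.1761 0.1501] tilt [ 0.001  0.    -1.   ] f [ 0.8  0.  -1.2] w 59.5 t 24.4
```

>>> play_rows(increments="0.1 0.05 1 0 0;0 0 1 0 0;0 0 0.6 0 0;0 0 0.4 0 0;0 0 0.4 0 0")

```text
clock: 24.85
position: [0.5863, 0.1768, 0.1152]
ee_rot: [0.077, 3.14, -0.0]
force: [-0.1, -1.6, 7.7]
width: 0.653
gripper_force: 40.0
```

>>> play_rows(increments="0 0 0 0 0;0 0 0 0 0;0 0 0 0 0")

```text
clock: 25.1
position: [0.5859, 0.1767, 0.1152]
ee_rot: [0.077, 3.14, -0.0]
force: [0.7, -0.1, -0.9]
width: 0.645
gripper_force: 40.0
```

```bash
python3 -c "
from h import *
go(.5857,.1767,.045,87.2)"
```

```text
turn -0.01 shift [ 0.02 -0.    7.02] | pos [0.5859 0.1767 0.1152] tilt [ 0. -0. -1.] f [ 0.7 -0.1 -0.9] w 59.3 t 25.1
```

>>> play_rows(increments="0 0 0.5 0 0;0 0 0.8 0 0;0 0 1 0 0;0 0 1.3 0 0;0 0 1.3 0 0")

```text
clock: 25.52
position: [0.5864, 0.1769, 0.0664]
ee_rot: [0.077, 3.139, 0.001]
force: [0.3, -1.0, 5.9]
width: 0.648
gripper_force: 40.0
```

>>> play_rows(increments="0 0 1 0 0;0 0 0.8 0 0;0 0 0.4 0 0;0 0 0.1 0 0;0 0 0 0 0")

```text
clock: 25.93
position: [0.5857, 0.1766, 0.0453]
ee_rot: [0.077, 3.14, 0.001]
force: [-8.3, -4.1, 27.6]
width: 0.651
gripper_force: 40.0
```

```bash
python3 -c "
from h import *
go(.5857,.1767,.045,87.2)
survey('scene')"
```

```text
turn -0.02 shift [0.   0.01 0.03] | pos [0.5857 0.1766 0.0453] tilt [ 0.  0. -1.] f [-8.3 -4.1 27.6] w 59.9 t 25.9
scene
 rolls
  pix [242.0, 404.0] 145 mean [0.6004 0.1655 0.0643] circ [0.5886 0.1742] r 47.9
  pix [254.0, 416.0] 39 mean [0.666  0.1665 0.0641] circ [0.6623 0.1705] r 11.5
  pix [272.0, 330.0] 266 mean [ 0.6563 -0.0854  0.0618] circ [ 0.653  -0.0827] r 32.3
  pix [287.0, 295.0] 312 mean [ 0.6847 -0.1914  0.0618] circ [ 0.6802 -0.1924] r 33.0
  pix [314.0, 366.0] 111 mean [ 0.836  -0.0726  0.0647] circ [ 0.8359 -0.0727] r 15.4
 cores/home rolls
  pix [222.0, 402.0] 4 mean [0.5229 0.2034 0.0787] circ [0.524  0.2036] r 7.5
  pix [236.0, 405.0] 182 mean [0.5945 0.1712 0.0775] circ [0.589  0.1743] r 48.2
  pix [250.0, 417.0] 20 mean [0.667  0.1663 0.0772] circ [0.6658 0.1681] r 9.8
  pix [305.0, 367.0] 114 mean [ 0.8201 -0.0639  0.0759] circ [ 0.8175 -0.0625] r 21.3
 tips
  pix [228.0, 417.0] 49 mean [0.5916 0.2116 0.0945] circ [0.5865 0.2139] r 14.0
  pix [231.0, 405.0] 41 mean [0.5886 0.1726 0.0913] circ [0.5863 0.1742] r 13.2
  pix [233.0, 392.0] 35 mean [0.588  0.1316 0.0931] circ [0.5834 0.1344] r 13.8
  pix [245.0, 418.0] 47 mean [0.6637 0.1683 0.0912] circ [0.6615 0.1694] r 13.5
 stand (array([0.5841, 0.1513]), array([121.6, 246.2]), 88.4) 1437
```

>>> play_rows(increments="0 0 -0.15 0 0;0 0 0 0 1;0 0 0 0 1;0 0 0 0 1;0 0 0 0 1")

```text
clock: 26.4
position: [0.5854, 0.1772, 0.0442]
ee_rot: [-0.076, -3.14, 0.0]
force: [-1.0, 0.2, -0.2]
width: 0.889
gripper_force: 0.0
```

>>> play_rows(increments="0 0 -2.5 0 1;0 0 -3.5 0 1;0 0 -3.5 0 1;0 0 -3.5 0 1;0 0 -2.5 0 1")

```text
clock: 26.82
position: [0.5864, 0.1772, 0.2027]
ee_rot: [0.077, 3.139, 0.002]
force: [0.3, 0.4, -0.3]
width: 1.001
gripper_force: 0.0
```

>>> play_rows(increments="-1 -3.2 0 0 0.7;-1 -3.2 0 0 0.7;-1 -3.2 0 0 0.7;-1 -3.2 0 0 0.7;-1 -3.2 0 0 0.7")

```text
clock: 27.23
position: [0.6279, 0.0134, 0.1995]
ee_rot: [-0.076, -3.14, -0.0]
force: [0.5, -0.1, 0.2]
width: 0.852
gripper_force: 0.0
```

>>> play_rows(increments="-1 -3.2 0 0 0.7;-1 -3.2 0 0 0.7;-1 -3.2 0 0 0.7;0 0 3 0 0.7;0 0 3 0 0.7")

```text
clock: 27.65
position: [0.6546, -0.0865, 0.1404]
ee_rot: [0.084, 3.136, -0.003]
force: [0.5, 1.7, -0.9]
width: 0.848
gripper_force: 0.0
```

>>> play_rows(increments="0 0 0 0 0.7;0 0 0 0 0.7;0 0 0 0 0.7;0 0 0 0 0.7")

```text
clock: 27.98
position: [0.6543, -0.0822, 0.1417]
ee_rot: [0.075, 3.138, 0.0]
force: [0.3, 0.7, 0.7]
width: 0.85
gripper_force: 0.0
```

```bash
python3 -c "
from h import *
go(.6528,-.0832,.029,87.2)
survey('scene')"
```

```text
turn 0.05 shift [ 0.15 -0.11 11.27] | pos [ 0.6543 -0.0822  0.1417] tilt [ 0.003 -0.    -1.   ] f [0.3 0.7 0.7] w 78.2 t 28.0
scene
 rolls
  pix [229.0, 390.0] 78 mean [0.5267 0.1625 0.0651] circ [0.5137 0.1764] r 30.5
  pix [242.0, 404.0] 105 mean [0.6034 0.1637 0.0643] circ [0.5869 0.1737] r 29.9
  pix [254.0, 417.0] 41 mean [0.6664 0.1672 0.0641] circ [0.6644 0.1683] r 12.0
  pix [272.0, 330.0] 267 mean [ 0.6562 -0.0856  0.0618] circ [ 0.6526 -0.0847] r 32.3
  pix [287.0, 295.0] 308 mean [ 0.6846 -0.1914  0.0619] circ [ 0.6815 -0.1909] r 31.7
  pix [313.0, 366.0] 119 mean [ 0.8336 -0.0731  0.0649] circ [ 0.8164 -0.066 ] r 28.2
 cores/home rolls
  pix [223.0, 393.0] 142 mean [0.5186 0.1747 0.078 ] circ [0.5133 0.1786] r 32.3
  pix [235.0, 404.0] 154 mean [0.591  0.1705 0.0781] circ [0.5855 0.1741] r 31.3
  pix [250.0, 417.0] 22 mean [0.6674 0.1667 0.0775] circ [0.6664 0.1677] r 9.9
  pix [305.0, 367.0] 112 mean [ 0.8196 -0.0639  0.0762] circ [ 0.8169 -0.0618] r 19.8
 tips
  pix [219.0, 393.0] 38 mean [0.515  0.1753 0.0914] circ [0.5136 0.1775] r 14.3
  pix [231.0, 405.0] 42 mean [0.5896 0.1725 0.0916] circ [0.5891 0.1736] r 13.8
  pix [245.0, 418.0] 48 mean [0.6642 0.1685 0.0912] circ [0.6615 0.1691] r 12.8
 stand (array([0.5848, 0.1524]), array([122.9, 242.5]), 87.48) 1442
```

>>> play_rows(increments="0.1 -0.1 3.5 0 0.7;0 0 3.8 0 0.7;0 0 3.9 0 0.7;0 0 0 0 0.7;0 0 0 0 0.7")

```text
clock: 28.45
position: [0.6513, -0.0832, 0.0275]
ee_rot: [-0.076, -3.138, -0.0]
force: [0.8, 0.1, 0.9]
width: 0.849
gripper_force: 0.0
```

>>> play_rows(increments="0 0 0 0 0;0 0 0 0 0;0 0 0 0 0;0 0 0 0 0;0 0 0 0 0")

```text
clock: 28.87
position: [0.6538, -0.0837, 0.0303]
ee_rot: [0.076, 3.137, 0.0]
force: [-1.9, -0.0, 9.7]
width: 0.643
gripper_force: 40.0
```

>>> play_rows(increments="0 0 -2 0 0;0 0 -3.7 0 0;0 0 -3.7 0 0;0 0 -3.7 0 0;0 0 -2.5 0 0")

```text
clock: 29.28
position: [0.6532, -0.084, 0.1886]
ee_rot: [0.077, 3.136, -0.0]
force: [0.7, -0.2, -2.2]
width: 0.639
gripper_force: 40.0
```

>>> play_rows(increments="0 0 0 0 0;0 0 0 0 0;0 0 0 0 0;0 0 0 0 0")

```text
clock: 29.62
position: [0.6511, -0.0833, 0.1823]
ee_rot: [-0.077, -3.138, -0.0]
force: [0.5, 0.1, -1.8]
width: 0.644
gripper_force: 40.0
```

```bash
python3 -c "
from h import *
survey('top');survey('scene')
go(.6608,.1731,.15,87.2)"
```

```text
top
 rolls
  pix [195.0, 367.0] 168 mean [ 0.6707 -0.195   0.0618] circ [ 0.6801 -0.1897] r 30.2
  pix [205.0, 238.0] 17 mean [0.6539 0.1677 0.0629] circ [0.6578 0.171 ] r 11.0
  pix [234.0, 241.0] 28 mean [0.5701 0.1581 0.0642] circ [0.5761 0.1663] r 26.6
  pix [261.0, 240.0] 26 mean [0.4931 0.1614 0.0644] circ [0.4988 0.1676] r 24.2
 cores/home rolls
  pix [204.0, 236.0] 7 mean [0.6511 0.1709 0.0779] circ [0.6523 0.1711] r 7.1
  pix [228.0, 234.0] 278 mean [0.5834 0.1764 0.0778] circ [0.5846 0.1769] r 30.2
  pix [255.0, 233.0] 282 mean [0.5096 0.1792 0.0778] circ [0.5108 0.1804] r 30.6
 tips
  pix [200.0, 234.0] 59 mean [0.6594 0.1721 0.092 ] circ [0.6599 0.1722] r 12.4
  pix [226.0, 233.0] 61 mean [0.5853 0.1753 0.0917] circ [0.5856 0.1765] r 13.9
  pix [254.0, 232.0] 61 mean [0.5102 0.1787 0.0917] circ [0.5132 0.1787] r 13.6
 stand (array([0.5846, 0.1544]), array([120.2, 238.5]), 87.47) 2065
scene
 rolls
  pix [229.0, 390.0] 74 mean [0.5265 0.1622 0.0649] circ [0.5142 0.1765] r 30.2
  pix [242.0, 403.0] 97 mean [0.603  0.1626 0.0643] circ [0.5874 0.1734] r 30.0
  pix [254.0, 417.
[... 239 characters left out ...]
s/home rolls
  pix [230.0, 399.0] 300 mean [0.557  0.1725 0.0779] circ [0.5489 0.1742] r 67.8
  pix [250.0, 417.0] 24 mean [0.6672 0.1662 0.0779] circ [0.6624 0.1686] r 11.2
  pix [305.0, 367.0] 112 mean [ 0.8199 -0.064   0.076 ] circ [ 0.8184 -0.0638] r 19.8
 tips
  pix [219.0, 393.0] 36 mean [0.5143 0.1755 0.091 ] circ [0.5135 0.1773] r 12.7
  pix [231.0, 405.0] 41 mean [0.5881 0.1727 0.0913] circ [0.5879 0.1733] r 13.2
  pix [245.0, 418.0] 45 mean [0.6642 0.1689 0.0916] circ [0.664  0.1694] r 11.7
 stand (array([0.585, 0.151]), array([120.5, 245.6]), 88.27) 1449
turn -0.0 shift [ 0.3  25.68  3.22] | pos [ 0.6512 -0.0835  0.1822] tilt [-0.003  0.    -1.   ] f [ 0.3 -0.5 -1.1] w 58.9 t 29.7
```

>>> play_rows(increments="0.05 3.21 0 0 0;0.05 3.21 0 0 0;0.05 3.21 0 0 0;0.05 3.21 0 0 0;0.05 3.21 0 0 0")

```text
clock: 30.13
position: [0.6568, 0.0782, 0.1826]
ee_rot: [-0.077, -3.139, 0.001]
force: [1.1, -0.2, -1.9]
width: 0.641
gripper_force: 40.0
```

>>> play_rows(increments="0.05 3.21 0 0 0;0.05 3.21 0 0 0;0.05 3.21 0 0 0;0 0 2 0 0;0 0 1.5 0 0")

```text
clock: 30.55
position: [0.6599, 0.177, 0.1471]
ee_rot: [-0.069, -3.14, -0.002]
force: [-0.3, 0.1, -2.0]
width: 0.644
gripper_force: 40.0
```

>>> play_rows(increments="0 0 0 0 0;0 0 0 0 0;0 0 0 0 0;0 0 0 0 0;0 0 0 0 0")

```text
clock: 30.97
position: [0.6613, 0.1727, 0.1498]
ee_rot: [0.078, 3.139, 0.001]
force: [-0.0, 0.4, -1.2]
width: 0.642
gripper_force: 40.0
```

>>> play_rows(increments="0 0 0 0 0;0 0 0 0 0;0 0 0 0 0")

```text
clock: 31.22
position: [0.6608, 0.1731, 0.1491]
ee_rot: [0.077, 3.14, 0.0]
force: [0.2, -1.3, -1.2]
width: 0.646
gripper_force: 40.0
```

```bash
python3 -c "
from h import *
go(.6604,.1731,.1155,87.2)"
```

```text
turn -0.01 shift [0.04 0.   3.36] | pos [0.6608 0.1731 0.1491] tilt [ 0.  0. -1.] f [ 0.2 -1.3 -1.2] w 59.4 t 31.2
```

>>> play_rows(increments="0.04 0 1 0 0;0 0 1 0 0;0 0 0.6 0 0;0 0 0.4 0 0;0 0 0.35 0 0")

```text
clock: 31.63
position: [0.661, 0.1732, 0.1152]
ee_rot: [0.077, 3.139, 0.0]
force: [-0.2, -0.8, 7.6]
width: 0.644
gripper_force: 40.0
```

>>> play_rows(increments="0 0 0 0 0;0 0 0 0 0;0 0 0 0 0")

```text
clock: 31.88
position: [0.6606, 0.173, 0.1152]
ee_rot: [0.077, 3.14, -0.0]
force: [1.4, -0.2, -1.1]
width: 0.643
gripper_force: 40.0
```

```bash
python3 -c "
from h import *
go(.6604,.1731,.045,87.2)"
```

```text
turn -0.0 shift [0.02 0.   7.02] | pos [0.6606 0.173  0.1152] tilt [ 0.001 -0.    -1.   ] f [ 1.4 -0.2 -1.1] w 59.2 t 31.9
```

>>> play_rows(increments="0 0 0.5 0 0;0 0 0.8 0 0;0 0 1 0 0;0 0 1.3 0 0;0 0 1.3 0 0")

```text
clock: 32.3
position: [0.661, 0.1732, 0.0666]
ee_rot: [0.077, 3.139, 0.001]
force: [0.4, -1.1, 6.5]
width: 0.647
gripper_force: 40.0
```

>>> play_rows(increments="0 0 1 0 0;0 0 0.8 0 0;0 0 0.4 0 0;0 0 0.1 0 0;0 0 0 0 0")

```text
clock: 32.72
position: [0.6602, 0.173, 0.0456]
ee_rot: [0.077, 3.141, 0.001]
force: [-8.3, -3.3, 25.0]
width: 0.642
gripper_force: 40.0
```

>>> play_rows(increments="0 0 -0.15 0 0;0 0 0 0 1;0 0 0 0 1;0 0 0 0 1;0 0 0 0 1")

```text
clock: 33.13
position: [0.6597, 0.1732, 0.0441]
ee_rot: [-0.076, -3.139, 0.0]
force: [0.2, -0.5, -0.4]
width: 0.884
gripper_force: 0.0
```

>>> play_rows(increments="0 0 -2.5 0 1;0 0 -3.5 0 1;0 0 -3.5 0 1;0 0 -3.5 0 1;0 0 -2.5 0 1")

```text
clock: 33.55
position: [0.6609, 0.1732, 0.2028]
ee_rot: [0.077, 3.138, 0.001]
force: [1.1, 0.8, 0.2]
width: 1.002
gripper_force: 0.0
```

>>> play_rows(increments="0 -3 0 0 1;0 -3 0 0 1;0 -3 0 0 1;0 -3 0 0 1;0 -3 0 0 1")

```text
clock: 33.97
position: [0.6525, 0.0221, 0.1994]
ee_rot: [-0.076, -3.14, 0.0]
force: [1.2, 0.2, -0.6]
width: 1.002
gripper_force: 0.0
```

>>> play_rows(increments="0 0 0 0 1;0 0 0 0 1;0 0 0 0 1;0 0 0 0 1")

```text
clock: 34.3
position: [0.6529, 0.0251, 0.1994]
ee_rot: [-0.074, -3.14, -0.001]
force: [-0.5, -0.3, -0.2]
width: 1.002
gripper_force: 0.0
```

```bash
python3 -c "
from h import *
survey('top');p,W=survey('scene')
save('s4',p['frame'][160:320,300:540],3.3)
go(.583,.08,.15,-2.8)"
```

```text
top
 rolls
  pix [149.0, 318.0] 101 mean [ 0.8102 -0.0601  0.0657] circ [ 0.8172 -0.0594] r 30.7
  pix [192.0, 365.0] 295 mean [ 0.68   -0.1892  0.0619] circ [ 0.6809 -0.1884] r 30.9
 cores/home rolls
  pix [146.0, 318.0] 94 mean [ 0.8153 -0.0615  0.076 ] circ [ 0.8171 -0.0632] r 19.2
 tips
 stand (array([0.6735, 0.2526]), array([0., 0.]), 0.0) 1
scene
 rolls
  pix [229.0, 390.0] 74 mean [0.5271 0.1635 0.0651] circ [0.5163 0.1753] r 30.7
  pix [242.0, 401.0] 87 mean [0.602  0.157  0.0647] circ [0.5904 0.1703] r 30.2
  pix [256.0, 416.0] 111 mean [0.6764 0.1579 0.064 ] circ [0.6615 0.1691] r 30.3
  pix [287.0, 295.0] 312 mean [ 0.6845 -0.1916  0.0618] circ [ 0.6823 -0.1897] r 31.3
  pix [313.0, 366.0] 123 mean [ 0.8348 -0.0722  0.0652] circ [ 0.8213 -0.066 ] r 26.7
 cores/home rolls
  pix [223.0, 392.0] 145 mean [0.5185 0.174  0.0779] circ [0.5111 0.1766] r 31.9
  pix [236.0, 404.0] 162 mean [0.5931 0.1689 0.078 ] circ [0.5861 0.1734] r 32.0
  pix [250.0, 417.0] 186 mean [0.666  0.1674 0.0777] circ [0.6583 0.1712] r 31.5
  pix [305.0, 367.0] 114 mean [ 0.8196 -0.0637  0.0759] circ [ 0.8174 -0.0619] r 20.9
 tips
  pix [219.0, 393.0] 38 mean [0.5147 0.1753 0.0913] circ [0.5141 0.1772] r 12.8
  pix [231.0, 405.0] 41 mean [0.5888 0.173  0.0915] circ [0.587  0.1748] r 12.9
  pix [245.0, 418.0] 46 mean [0.6638 0.1688 0.0913] circ [0.6627 0.1687] r 12.3
 stand (array([0.5837, 0.1518]), array([121.9, 245.2]), 88.13) 1262
turn -89.87 shift [-5.15  7.25  4.95] | pos [0.6529 0.025  0.1995] tilt [-0.     0.001 -1.   ] f [ 0.3  0.2 -0.1] w 91.9 t 34.4
```

View pics/s4.png

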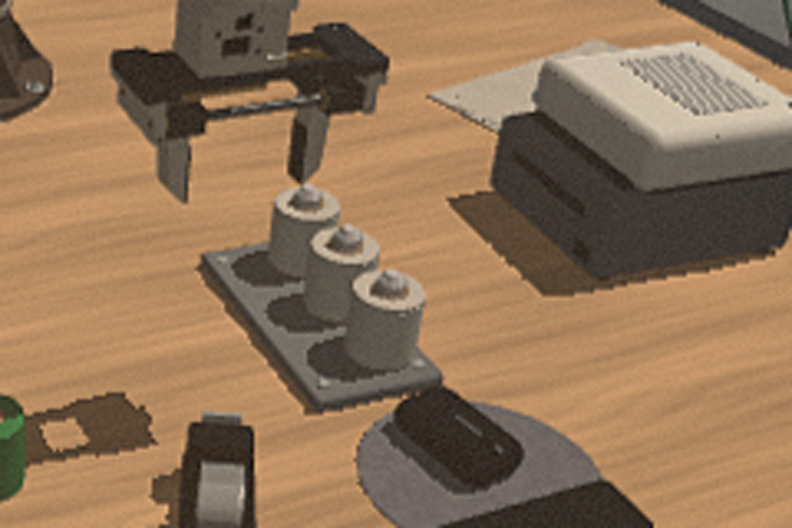

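```bash
python3 -c "
from h import *
print(np.round(arm.observe()['joints'],2))
for n in ('top','scene'):
  p=vision.get_image(n);X=world(p);k=p['z_map']>0
  for lo,hi in((.03,.09),(.09,.14)):
    m=k&(X[...,2]>lo)&(X[...,2]<hi)&(X[...,0]>.4)&(X[...,0]<.7)&(X[...,1]>.40)&(X[...,1]<.452)
    P=X[m];
    if len(P)>30: f=np.polyfit(P[:,0],P[:,1],1);print(n,lo,len(P),np.round(f,4),'face y at .53',np.polyval(f,.53),np.percentile(P[:,0],[1,99]))
"
```

```text
[-0.3   0.51  0.27  1.55 -0.15  1.11  1.53]
top 0.03 822 [-0.066  0.473] face y at .53 0.43806769707789833 [0.43875866 0.62274216]
top 0.09 187 [-0.0334  0.4627] face y at .53 0.4449534798491537 [0.44898305 0.62169823]
scene 0.03 828 [-0.0362  0.4557] face y at .53 0.436477336314565 [0.44149562 0.62744997]
scene 0.09 89 [-0.0383  0.4645] face y at .53 0.4441592180189389 [0.46300937 0.62588088]
```

>>> play_rows(increments="0 0 0 7.03 1;0 0 0 7.03 1;0 0 0 7.03 1;0 0 0 7.03 1;0 0 0 7.03 1")

```text
clock: 34.92
position: [0.6529, 0.0239, 0.1997]
ee_rot: [-1.029, -2.968, -0.0]
force: [-0.1, 0.3, -0.2]
width: 1.0
gripper_force: 0.0
```

>>> play_rows(increments="0 0 0 7.03 1;0 0 0 7.03 1;0 0 0 7.03 1;0 0 0 7.03 1;0 0 0 7.03 1")

```text
clock: 35.33
position: [0.6529, 0.024, 0.1997]
ee_rot: [-1.877, -2.519, -0.0]
force: [-0.5, -0.7, -1.1]
width: 0.998
gripper_force: 0.0
```

>>> play_rows(increments="0 0 0 7.03 1;0 0 0 7.03 1;0 0 0 7.03 1;0 0 0 0 1;0 0 0 0 1")

```text
clock: 35.75
position: [0.6529, 0.0239, 0.1996]
ee_rot: [2.296, 2.144, -0.001]
force: [0.6, 0.2, -0.4]
width: 1.0
gripper_force: 0.0
```

```bash
python3 -c "
from h import *
survey('scene')
go(.582,.045,.007,-4.2)"
```

```text
scene
 rolls
  pix [229.0, 390.0] 72 mean [0.5272 0.1623 0.0644] circ [0.5135 0.1772] r 30.1
  pix [242.0, 401.0] 79 mean [0.601  0.155  0.0646] circ [0.5927 0.1631] r 27.7
  pix [256.0, 416.0] 112 mean [0.6772 0.1578 0.0641] circ [0.6649 0.1677] r 29.3
  pix [287.0, 295.0] 309 mean [ 0.6846 -0.1915  0.0619] circ [ 0.6823 -0.1909] r 31.0
  pix [314.0, 366.0] 120 mean [ 0.8356 -0.0721  0.0648] circ [ 0.8351 -0.0713] r 15.8
 cores/home rolls
  pix [224.0, 394.0] 119 mean [0.5225 0.1782 0.0777] circ [0.5119 0.1786] r 31.3
  pix [236.0, 404.0] 165 mean [0.5931 0.1688 0.0779] circ [0.5871 0.1744] r 32.1
  pix [249.0, 417.0] 183 mean [0.6658 0.1673 0.0779] circ [0.6606 0.1713] r 31.7
  pix [305.0, 367.0] 114 mean [ 0.8198 -0.0639  0.076 ] circ [ 0.8175 -0.0633] r 22.2
 tips
  pix [219.0, 393.0] 38 mean [0.5145 0.1754 0.0912] circ [0.5126 0.1782] r 13.7
  pix [231.0, 405.0] 41 mean [0.5889 0.1726 0.0916] circ [0.5898 0.1729] r 12.5
  pix [245.0, 418.0] 41 mean [0.6636 0.1693 0.0919] circ [0.6616 0.1698] r 11.6
 stand (array([0.5857, 0.1513]), array([121.2, 242.3]), 87.94) 1263
turn 0.3 shift [ 1.6  -7.23 19.26] | pos [0.6529 0.0237 0.1996] tilt [-0. -0. -1.] f [-0.  -0.1  0.5] w 91.8 t 35.8
```

>>> play_rows(increments="0.8 -3.6 0 0.3 1;0.8 -3.6 0 0 1;0 0 3.5 0 1;0 0 3.5 0 1;0 0 3.5 0 1")

```text
clock: 36.22
position: [0.5825, 0.0459, 0.0947]
ee_rot: [2.3, 2.139, 0.005]
force: [1.8, 0.2, 0.4]
width: 0.999
gripper_force: 0.0
```

>>> play_rows(increments="0 0 3.5 0 1;0 0 2.5 0 1;0 0 0 0 1;0 0 0 0 1;0 0 0 0 1")

```text
clock: 36.63
position: [0.5835, 0.0445, 0.0363]
ee_rot: [2.305, 2.133, 0.002]
force: [0.7, -0.0, -0.0]
width: 1.001
gripper_force: 0.0
```

```bash
python3 -c "
from h import *
survey('top')
go(.582,.045,.007,-4.2)"
```

```text
top
 rolls
  pix [150.0, 317.0] 98 mean [ 0.8081 -0.0592  0.0653] circ [ 0.8154 -0.0615] r 28.8
  pix [192.0, 365.0] 296 mean [ 0.6799 -0.1893  0.0619] circ [ 0.6813 -0.189 ] r 30.3
 cores/home rolls
  pix [146.0, 318.0] 97 mean [ 0.8164 -0.0617  0.0757] circ [ 0.8176 -0.0619] r 20.3
  pix [199.0, 226.0] 16 mean [0.6679 0.1975 0.0781] circ [0.6684 0.1971] r 11.1
 tips
 stand (array([0.5095, 0.1118]), array([34. , 92.1]), 83.02) 236
turn -0.23 shift [ 0.03 -0.19  2.97] | pos [0.5838 0.0446 0.0367] tilt [ 0.003  0.001 -1.   ] f [ 0.4 -1.   0.2] w 92.2 t 36.7
```

>>> play_rows(increments="0 -0.1 2 -0.2 1;0 0 0.9 0 1;0 0 0 0 1;0 0 0 0 1;1 0 0 0 1")

```text
clock: 37.1
position: [0.5827, 0.0525, 0.0069]
ee_rot: [2.305, 2.132, 0.0]
force: [0.3, -0.7, -0.3]
width: 0.998
gripper_force: 0.0
```

>>> play_rows(increments="1 0 0 0 1;1 0 0 0 1;0.6 0 0 0 1;0.6 0 0 0 1;0.6 0 0 0 1")

```text
clock: 37.52
position: [0.584, 0.0892, 0.006]
ee_rot: [2.302, 2.134, -0.007]
force: [-2.9, -16.1, 6.3]
width: 0.999
gripper_force: 7.7
```

>>> play_rows(increments="0.6 0 0 0 1;0.6 0 0 0 1;0.6 0 0 0 1;0.6 0 0 0 1;0.6 0 0 0 1")

```text
clock: 37.93
position: [0.587, 0.1186, 0.006]
ee_rot: [2.303, 2.131, -0.006]
force: [-1.3, -13.5, 4.3]
width: 0.998
gripper_force: 6.9
```

```bash
python3 -c "
from h import *
survey('scene')
go(.591,.24,.007,-4.2)"
```

```text
scene
 rolls
  pix [228.0, 405.0] 40 mean [0.5392 0.2066 0.0655] circ [0.5373 0.2132] r 23.3
  pix [241.0, 419.0] 28 mean [0.6176 0.2059 0.0664] circ [0.6134 0.2126] r 19.6
  pix [255.0, 427.0] 117 mean [0.6822 0.1908 0.0641] circ [0.6685 0.201 ] r 29.7
  pix [287.0, 295.0] 307 mean [ 0.6842 -0.1916  0.0619] circ [ 0.6824 -0.1914] r 31.7
  pix [313.0, 366.0] 119 mean [ 0.8342 -0.0723  0.0648] circ [ 0.8221 -0.0663] r 25.7
 cores/home rolls
  pix [223.0, 407.0] 98 mean [0.531  0.2181 0.0778] circ [0.5243 0.2192] r 30.0
  pix [228.0, 367.0] 14 mean [0.5217 0.0888 0.0789] circ [0.5193 0.0869] r 17.4
  pix [230.0, 377.0] 10 mean [0.5362 0.1122 0.0764] circ [0.5367 0.1121] r 7.0
  pix [242.0, 422.0] 337 mean [0.6361 0.2011 0.0779] circ [0.6291 0.2044] r 67.1
  pix [251.0, 384.0] 5 mean [0.6431 0.0776 0.0791] circ [0.6431 0.0785] r 10.5
  pix [255.0, 400.0] 66 mean [0.6706 0.1102 0.0776] circ [0.6681 0.1115] r 36.1
  pix [305.0, 367.0] 116 mean [ 0.8205 -0.0639  0.0762] circ [ 0.8174 -0.062 ] r 20.5
 tips
  pix [217.0, 405.0] 36 mean [0.5198 0.2138 0.091 ] circ [0.5179 0.2143] r 13.2
  pix [239.0, 385.0] 275 mean [0.6081 0.0969 0.094 ] circ [0.5851 0.1162] r 100.6
  pix [230.0, 416.0] 40 mean [0.5939 0.2078 0.0915] circ [0.5922 0.2092] r 12.8
  pix [234.0, 390.0] 6 mean [0.6013 0.1181 0.1006] circ [0.6032 0.1155] r 8.3
  pix [236.0, 398.0] 18 mean [0.6158 0.1333 0.0997] circ [0.6104 0.1355] r 22.8
  pix [243.0, 430.0] 44 mean [0.669  0.2021 0.0913] circ [0.6674 0.2034] r 12.6
 stand (array([0.6549, 0.1706]), array([140.6, 112. ]), 85.04) 657
turn -0.17 shift [11.93 -0.49 -0.11] | pos [0.5872 0.1206 0.0059] tilt [-0.    -0.004 -1.   ] f [  0.2 -10.2   2.7] w 91.7 t 38.0
```

>>> play_rows(increments="0.8 -0.3 0 0 1;0.8 -0.3 0 0 1;0.8 -0.3 0 0 1;0.8 -0.3 0 0 1;0.8 -0.3 0 0 1")

```text
clock: 38.4
position: [0.5761, 0.1607, 0.006]
ee_rot: [2.303, 2.131, -0.002]
force: [2.7, -10.6, -1.1]
width: 1.002
gripper_force: 5.2
```

```bash
python3 -c "
from h import *
survey('scene')
go(.591,.24,.007,-4.2)" | grep -A4 -E "tips|turn"
```

```text
tips
  pix [213.0, 415.0] 33 mean [0.509  0.2552 0.0916] circ [0.5077 0.2565] r 11.8
  pix [234.0, 397.0] 277 mean [0.5975 0.1393 0.0941] circ [0.5747 0.1575] r 101.7
  pix [225.0, 427.0] 38 mean [0.5839 0.2493 0.0914] circ [0.5841 0.2507] r 13.7
  pix [227.0, 391.0] 5 mean [0.5666 0.1386 0.1003] circ [0.5644 0.1388] r 12.2
--
turn -0.12 shift [ 7.75  0.99 -0.12] | pos [0.5754 0.1635 0.0058] tilt [ 0.001 -0.002 -1.   ] f [  1.9 -10.9   2.4] w 91.8 t 38.5
```

>>> play_rows(increments="0.8 -0.35 0 0 1;0.8 -0.35 0 0 1;0.8 -0.35 0 0 1;0.8 -0.35 0 0 1;0.8 -0.35 0 0 1")

```text
clock: 38.87
position: [0.5618, 0.2019, 0.0059]
ee_rot: [2.303, 2.13, -0.002]
force: [4.1, -10.0, -0.7]
width: 1.001
gripper_force: 5.1
```

>>> play_rows(increments="0.8 -0.37 0 0 1;0.8 -0.37 0 0 1;0.8 -0.37 0 0 1;0.8 -0.37 0 0 1;0.8 -0.37 0 0 1")

```text
clock: 39.28
position: [0.5465, 0.2431, 0.0059]
ee_rot: [2.303, 2.13, -0.002]
force: [4.0, -9.6, -0.4]
width: 0.997
gripper_force: 5.2
```

```bash
python3 -c "
from h import *
survey('scene',(.3,.95,-.25,.48))
p,W=survey('top',(.3,.95,-.25,.48))
save('t5',p['frame'][160:320,20:300],2.8)
go(.591,.24,.007,-4.2)" | grep -A7 -E "top|scene|tips|turn|stand"
```

```text
scene
 rolls
  pix [219.0, 473.0] 231 mean [0.5599 0.4392 0.0645] circ [0.5351 0.4573] r 95.9
  pix [215.0, 434.0] 27 mean [0.5009 0.3358 0.0674] circ [0.4978 0.3404] r 19.6
  pix [239.0, 455.0] 97 mean [0.64   0.3129 0.0636] circ [0.6268 0.3248] r 30.2
  pix [287.0, 295.0] 311 mean [ 0.6847 -0.1912  0.0618] circ [ 0.6818 -0.1921] r 32.3
  pix [314.0, 366.0] 110 mean [ 0.8355 -0.0726  0.0651] circ [ 0.8342 -0.0723] r 15.6
 cores/home rolls
--
 tips
  pix [208.0, 476.0] 501 mean [0.5467 0.4537 0.0932] circ [0.5359 0.4683] r 95.4
  pix [204.0, 433.0] 24 mean [0.4796 0.3397 0.0921] circ [0.4765 0.3416] r 11.6
  pix [224.0, 416.0] 262 mean [0.5682 0.2211 0.0942] circ [0.5449 0.2418] r 101.0
  pix [216.0, 444.0] 37 mean [0.5536 0.3298 0.0911] circ [0.5536 0.3312] r 13.3
  pix [221.0, 428.0] 23 mean [0.5713 0.2592 0.0981] circ [0.5675 0.2616] r 20.7
  pix [228.0, 458.0] 40 mean [0.6281 0.3254 0.0907] circ [0.6273 0.3279] r 13.9
 stand (array([0.6132, 0.3025]), array([130.8, 115.8]), 85.92) 576
top
 rolls
  pix [149.0, 317.0] 102 mean [ 0.8106 -0.059   0.0652] circ [ 0.8165 -0.0592] r 28.4

[... 247 characters left out ...]
.8144 -0.0605] r 22.9
  pix [271.0, 176.0] 177 mean [0.4694 0.3329 0.0781] circ [0.4746 0.3427] r 29.7
 tips
  pix [242.0, 218.0] 209 mean [0.5434 0.2166 0.0924] circ [0.5384 0.2105] r 88.8
  pix [225.0, 128.0] 64 mean [0.5965 0.4604 0.0977] circ [0.597  0.4628] r 29.5
  pix [220.0, 210.0] 52 mean [0.6029 0.2385 0.0963] circ [0.6029 0.2423] r 15.1
  pix [261.0, 192.0] 9 mean [0.4926 0.2835 0.096 ] circ [0.4914 0.2833] r 6.9
  pix [269.0, 173.0] 33 mean [0.4733 0.3379 0.0905] circ [0.4738 0.3412] r 11.0
 stand (array([0.4449, 0.3232]), array([119.6,  34.5]), 88.49) 395
turn -0.1 shift [-0.24  4.58 -0.12] | pos [0.5455 0.2458 0.0058] tilt [ 0.001 -0.002 -1.   ] f [ 0.7 -2.9 -0.1] w 92.2 t 39.4
```

View pics/t5.png

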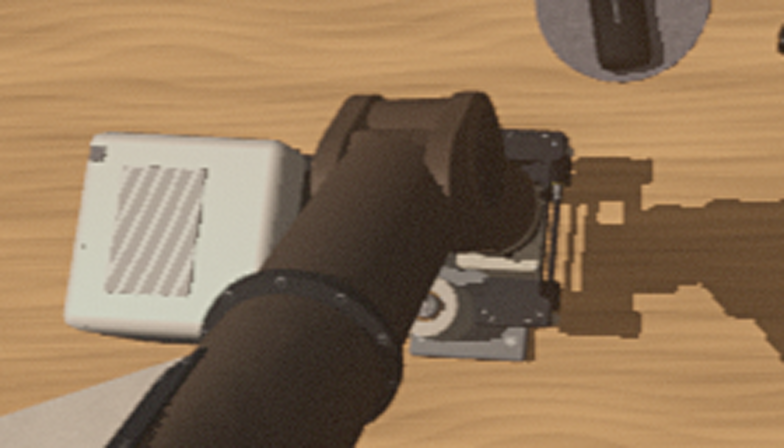

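>>> play_rows(increments="0.75 -0.33 0 0 1;0.75 -0.33 0 0 1;0.75 -0.33 0 0 1;0.75 -0.33 0 0 1;0.75 -0.33 0 0 1")

```text
clock: 39.8
position: [0.5328, 0.2815, 0.0059]
ee_rot: [2.303, 2.13, -0.002]
force: [3.7, -10.7, -0.7]
width: 0.997
gripper_force: 5.5
```

>>> play_rows(increments="0.6 -0.3 0 0 1;0.6 -0.3 0 0 1;0.5 -0.25 0 0 1;0 0 0 0 1;0 0 0 0 1")

```text
clock: 40.22
position: [0.5251, 0.301, 0.0059]
ee_rot: [2.302, 2.134, -0.001]
force: [3.1, -5.3, -0.3]
width: 1.0
gripper_force: 2.7
```

```bash
python3 -c "
from h import *
survey('scene',(.3,.95,-.25,.425))
go(.591,.24,.007,-4.2)" | grep -A7 -E "tips|turn|stand"
```

```text
tips
  pix [199.0, 444.0] 19 mean [0.4592 0.399  0.0916] circ [0.459  0.3989] r 8.9
  pix [217.0, 429.0] 262 mean [0.5463 0.2786 0.0942] circ [0.5242 0.293 ] r 99.2
  pix [210.0, 456.0] 33 mean [0.5327 0.3883 0.092 ] circ [0.533  0.3883] r 14.2
  pix [214.0, 440.0] 20 mean [0.5484 0.3172 0.0974] circ [0.547  0.3181] r 19.7
  pix [221.0, 469.0] 35 mean [0.6074 0.3825 0.0917] circ [0.6067 0.3841] r 12.5
 stand (array([0.6103, 0.3499]), array([132.7, 114.4]), 26.91) 538
turn -0.17 shift [-5.6   7.02 -0.12] | pos [0.5251 0.301  0.0058] tilt [ 0.001 -0.002 -1.   ] f [ 2.9 -5.8 -1.6] w 91.9 t 40.3
```

>>> play_rows(increments="0.3 0 0 0 1;0.2 0 0 0 1;0 0 0 0 1")

```text
clock: 40.52
position: [0.5251, 0.3034, 0.0058]
ee_rot: [2.303, 2.131, -0.005]
force: [-0.3, -12.7, 4.5]
width: 0.999
gripper_force: 6.3
```

>>> play_rows(increments="0.2 0 0 0 1;0.1 0 0 0 1;0 0 0 0 1")

```text
clock: 40.77
position: [0.5252, 0.3049, 0.0058]
ee_rot: [2.303, 2.13, -0.008]
force: [-1.1, -17.5, 7.0]
width: 0.998
gripper_force: 8.5
```

```bash
python3 -c "
from h import *
survey('scene',(.3,.95,-.25,.425))
go(.591,.24,.007,-4.2)" | grep -A6 -E "tips|turn"
```

```text
tips
  pix [216.0, 429.0] 262 mean [0.5404 0.2821 0.0941] circ [0.5224 0.3031] r 99.0
  pix [199.0, 445.0] 18 mean [0.4604 0.4019 0.0918] circ [0.4584 0.4032] r 9.5
  pix [210.0, 457.0] 35 mean [0.5326 0.3928 0.0912] circ [0.5326 0.3936] r 13.5
  pix [214.0, 441.0] 24 mean [0.549  0.3208 0.0979] circ [0.5465 0.3222] r 20.4
  pix [221.0, 470.0] 36 mean [0.6068 0.3871 0.0909] circ [0.6044 0.3894] r 13.8
 stand (array([0.6029, 0.3551]), array([123.7, 116.9]), 12.83) 529
turn -0.28 shift [-5.99  7.04 -0.12] | pos [0.5252 0.3049 0.0058] tilt [-0.001 -0.006 -1.   ] f [ -0.8 -16.9   6.8] w 92.0 t 40.8
```

>>> play_rows(increments="0.2 0 0 0 1;0.1 0 0 0 1;0 0 0 0 1;0 0 0 0 1")

```text
clock: 41.15
position: [0.5251, 0.305, 0.0057]
ee_rot: [2.304, 2.127, -0.012]
force: [-2.9, -24.2, 11.9]
width: 0.999
gripper_force: 12.3
```

>>> play_rows(increments="0.2 0 0 0 1;0.1 0 0 0 1;0 0 0 0 1;0 0 0 0 1")

```text
clock: 41.48
position: [0.5251, 0.3051, 0.0057]
ee_rot: [2.304, 2.124, -0.017]
force: [-4.0, -31.5, 16.3]
width: 1.002
gripper_force: 16.1
```

```bash
python3 -c "
from h import *
survey('scene',(.3,.95,-.25,.425))
go(.591,.24,.007,-4.2)" | grep -A6 -E "tips|turn"
```

```text
tips
  pix [199.0, 446.0] 16 mean [0.4596 0.4031 0.0917] circ [0.4585 0.4042] r 8.1
  pix [216.0, 429.0] 258 mean [0.5426 0.2831 0.0942] circ [0.5242 0.303 ] r 99.3
  pix [210.0, 456.0] 36 mean [0.5322 0.3922 0.0909] circ [0.5321 0.3916] r 13.3
  pix [214.0, 440.0] 24 mean [0.5489 0.3187 0.0991] circ [0.5454 0.3224] r 19.9
  pix [221.0, 470.0] 34 mean [0.6068 0.3868 0.0913] circ [0.6055 0.3875] r 12.3
 stand (array([0.5956, 0.359 ]), array([119.8, 114.3]), 3.06) 510
turn -0.45 shift [-6.01  7.05 -0.13] | pos [0.5251 0.3051 0.0057] tilt [-0.003 -0.013 -1.   ] f [ -4.9 -31.9  15.7] w 92.4 t 41.5
```

>>> play_rows(increments="-0.4 0 0 0 1;-0.6 0 0 0 1;-1.5 0 0 0 1;-3 0 0 0 1;-3 0 0 0 1")

```text
clock: 41.95
position: [0.5187, 0.2323, 0.0057]
ee_rot: [-2.299, -2.141, -0.002]
force: [0.1, -1.7, 0.4]
width: 1.001
gripper_force: 0.0
```

>>> play_rows(increments="-3 0 -1 0 1;-3 0 -3 0 1;-3 0 -3 0 1;-3 0 -3 0 1;-3 0 -3 0 1")

```text
clock: 42.37
position: [0.5074, 0.0828, 0.1349]
ee_rot: [-2.302, -2.137, -0.001]
force: [0.7, 0.5, 0.4]
width: 1.002
gripper_force: 0.0
```

>>> play_rows(increments="-3 0 -2 0 1;-3.8 0 0 0 1;-3.8 0 0 0 1;-3.8 0 0 0 1;-3.8 0 0 0 1")

```text
clock: 42.78
position: [0.4941, -0.0985, 0.154]
ee_rot: [2.301, 2.139, 0.003]
force: [0.9, -0.4, 0.0]
width: 1.002
gripper_force: 0.0
```

>>> play_rows(increments="-2 0 0 0 1;0 0 0 0 1;0 0 0 0 1;0 0 0 0 1;0 0 0 0 1")

```text
clock: 43.2
position: [0.4932, -0.1158, 0.1534]
ee_rot: [-2.3, -2.139, -0.001]
force: [-0.4, 0.3, -0.4]
width: 0.998
gripper_force: 0.0
```

```bash
python3 -c "
from h import *
p,W=survey('top',(.3,.95,-.1,.425));q,V=survey('scene',(.3,.95,-.1,.425))
m=(p['z_map']>0)&(W[...,2]>.06)&(W[...,2]<.09)&(W[...,0]>.4)&(W[...,0]<.7)&(W[...,1]>.42)&(W[...,1]<.46);print('face',np.percentile(W[m],[1,50,99],axis=0))
m=(p['z_map']>0)&(W[...,2]>.12)&(W[...,2]<.165)&(W[...,0]>.4)&(W[...,0]<.7)&(W[...,1]>.4)&(W[...,1]<.7);print('printer',rect(W[m][:,:2]))
for n in('core_0_mid',):
  for k in cut_out(n,q): m=k['mask']&(q['z_map']>0);print(k['point'],k['confidence'],np.median(V[m],0))
a=cv2.resize(p['frame'][130:330,30:530],(800,320),interpolation=cv2.INTER_CUBIC);b=cv2.resize(q['frame'][150:320,120:545],(800,320),interpolation=cv2.INTER_CUBIC);save('f',np.vstack([a,b])[:600])
"
```

```text
top
 rolls
  pix [140.0, 321.0] 19 mean [ 0.8349 -0.0701  0.0678] circ [ 0.8364 -0.0714] r 14.8
  pix [153.0, 316.0] 74 mean [ 0.8    -0.0562  0.0645] circ [ 0.8091 -0.0592] r 24.0
  pix [228.0, 166.0] 46 mean [0.5929 0.3701 0.0638] circ [0.5982 0.3816] r 27.9
  pix [254.0, 163.0] 50 mean [0.5186 0.3751 0.0633] circ [0.527  0.3893] r 28.9
  pix [278.0, 161.0] 41 mean [0.4527 0.3798 0.064 ] circ [0.4546 0.391 ] r 26.2
 cores/home rolls
  pix [145.0, 318.0] 98 mean [ 0.8168 -0.0614  0.0761] circ [ 0.8165 -0.0614] r 21.1
  pix [224.0, 157.0] 284 mean [0.6016 0.3896 0.0779] circ [0.6037 0.3904] r 30.9
  pix [250.0, 155.0] 285 mean [0.5288 0.3938 0.078 ] circ [0.5301 0.3962] r 30.9
  pix [277.0, 152.0] 264 mean [0.4543 0.3993 0.078 ] circ [0.4553 0.4032] r 30.4
 tips
  pix [222.0, 155.0] 59 mean [0.6037 0.389  0.0924] circ [0.6039 0.3903] r 13.0
  pix [249.0, 152.0] 65 mean [0.5291 0.3956 0.092 ] circ [0.5307 0.3962] r 13.5
  pix [276.0, 149.0] 61 mean [0.4547 0.4013 0.0918] circ [0.4561 0.4024] r 13.6
 stand (array([0.5276, 0.3687]), array([109.2, 240.2]), 85.81) 1987
scene
 rolls
  pix 
[... 573 characters left out ...]
] r 31.5
  pix [305.0, 367.0] 116 mean [ 0.8202 -0.0645  0.0761] circ [ 0.8175 -0.0657] r 19.8
 tips
  pix [199.0, 444.0] 31 mean [0.4585 0.3984 0.0909] circ [0.4566 0.4007] r 14.0
  pix [209.0, 457.0] 33 mean [0.5321 0.3926 0.0915] circ [0.5312 0.3934] r 12.6
  pix [221.0, 470.0] 35 mean [0.6074 0.3864 0.0915] circ [0.6047 0.3874] r 12.9
 stand (array([0.5259, 0.367 ]), array([113.6, 248.9]), 87.21) 996
face [[0.43820301 0.42059416 0.06063373]
 [0.5267524  0.43852913 0.08274121]
 [0.6236157  0.45890199 0.08987686]]
printer (array([0.541 , 0.5574]), array([190. , 190.1]), 85.32)
[253.9, 197.8] 0.7 [ 0.45514136 -0.39241625  0.05609252]
[270.7, 189.2] 0.59 [ 0.4632069  -0.41345171  0.03733864]
```

View pics/f.png

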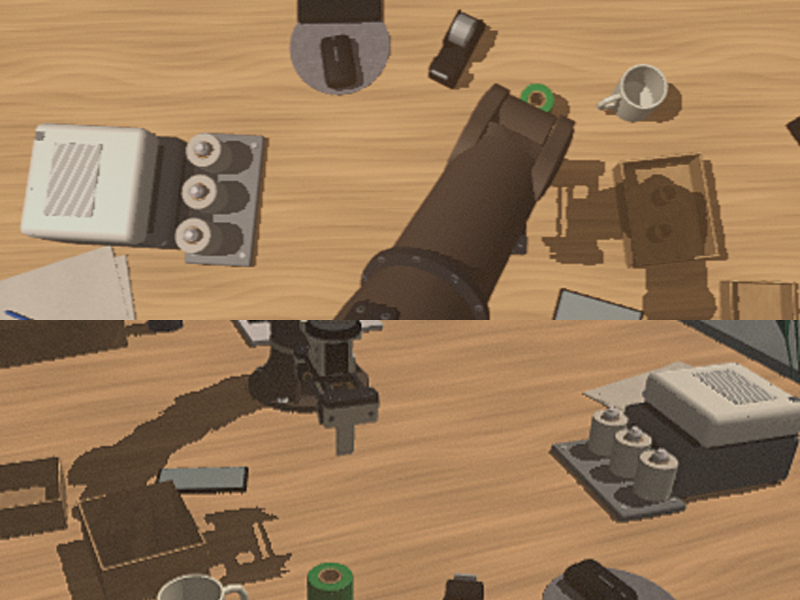

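The final view shows the stand flush and centred against the printer (top half, about px (220,200)). All three rolls are home, both cores are in the large carton (about px (665,210)), and nothing else has moved.

```bash
python3 -c "
from h import *
print(job.sign_off())"
```

```text
the job is handed in; nothing more can be done
None
```

The job is handed in: both spent cores are in the larger carton, all three white rolls are clicked home, and the stand is square, centred and flush against the back of the printer. `job.sign_off()` returned no verdict.

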